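# Hang the jar carrier on its two-pin stand and put the spice jar in it

### The arm

A 7-joint arm with a two-finger parallel gripper is mounted at the origin on a cart in front of the work surface, level with it; the furniture and walls round the work are solid. World frame = base frame: x ahead of the robot, y to its left, z up, the work surface at z = 0. Lengths are in m, angles in rad, forces in N, time in s.
With the tool pointing down it reaches from about 0.35 to 0.9 m from the base axis. Payload 7.2 kg.
Tool frame: the origin (TCP) lies at the very end of the fingers, on their centre line; the grasp point (between the pads) lies 19 mm behind it; x points along the fingers, z is the direction in which the jaws open and shut, and the axes are right-handed (so a half turn about x gives the same grasp; the last joint's range is limited). The gripper opens to 85 mm and grips with 20 to 120 N. Pads are 22 mm wide; open, the fingers measure 114 mm over their backs; the gripper's body (76 mm by 85 mm) begins 54 mm behind the grasp point. The pads swing forward as they close: fully open they stand 13 mm farther back than shut.
Start: joints at [1.094, 0.411, -0.013, 1.596, 0.006, 1.134, -0.082], TCP at [0.248, -0.574, 0.231] pointing down, gripper open.
Joint ranges: [-2.95, 2.95], [-0.29, 1.99], [-1.47, 1.44], [0.14, 2.54], [-1.03, 4.17], [0.13, 1.85], [-2.86, 2.86]. Speed limits (rad/s): [2.39, 2.39, 3.01, 3.01, 3.14, 3.14, 3.14].

### API

Orientations are given as a unit quaternion [x, y, z, w].
In Python, from workcell import status, snapshot, camera_params, order, outline_of gives the robot as it stands.
- The arm moves only by the tool play_rows, never from a script. Its argument "targets" is a list of rows, each an object with "rotation": the turn, a rotation vector about the tool's x, y, z in rad, a list of three; "offset": the shift along the tool's x, y, z in m, a list of three; "fingers": the finger opening in m, from 0 to 0.0854. A call has 1 to 20 rows; each row is the pose to reach, as a shift and turn from the pose commanded when the call began, along the tool's axes at that moment; what a row does not reach only later rows make up. A row lasts 1/10 s, in which the tool goes at most 50 mm and 8.59 degrees, less where a joint would pass 70% of its speed; a pose out of reach is approached as far as the arm can. A call with a gripper value outside its range is refused whole. The fingers move at their own pace and stop on an object; "newtons" is the grip in N (left out, the last holds). Time passes only in rows, so rows that repeat a pose let the fingers close. It gives the time, the measured TCP pose, the force and the opening at its end, in the units of the state.
- status.observe(): the state, without advancing time (a new reading comes with each control period).
- snapshot(name): name is "scene" or "top"; returns the picture (420x560x3 uint8, blue, green, red); there is no depth.
- camera_params(name): a dict with "K" (3x3 intrinsics, pixels), "R" (3x3) and "t" (3): a world point X has camera coordinates R X + t. Camera axes: x right, y down, z forward; pixel columns grow to the right and rows downward; lengths in m; the calibration is good to about 2 mm. A picture is of the moment at which its call begins. camera_params takes no time and is no camera call.
- order.sign_off(): hands the job in, once; it reports no verdict.
Trained networks look in the newest picture that a camera, given by its name, has taken for a name from the list of things; names that differ only in an ending like _2 or _b are one class to them, and where a whole thing is asked for, a point or a joint stands for the part that bears it (a point fixed in the world has none). Each returns a list of dicts, best first, with "conf" (0 to 1); they miss things now and then, are a little off and sometimes report something else, mostly with a low value. They report only what shows in the picture. A call takes as long as a camera call.
- outline_of(camera, target): "pixels" (420x560 bool, what is visible of it) and "box" ([left, top, right, bottom] in pixels, round what is visible of it).
The state is a dict: "t": time; "qpos": joint angles; "joint_vel": joint speeds; "joint_torque": joint torques, N m; "tcp_pos": TCP position; "tool_rot": TCP orientation; "force": force on the tool from outside, world axes, zero at the start; "wrist_torque": the same for the moment, N m; "opening": finger opening in m.
Only numpy, scipy, OpenCV 4.12 (cv2) and the standard library are available. Lean on these libraries where they do the work, as an engineer would, in place of code of your own. Each camera call takes 0.05 s, during which the arm holds its last target.

### The job

Reassemble the spice caddy: pick up the wooden carrier by its handle, line its two end holes up with both pins of the stand, and lower it until it sits fully down and level on the shoulders of both posts. Once it is on and you have let go of it, stand the spice jar upright and fully down in either of the carrier's two round wells. Set both things down rather than dropping them, and leave the candle, the empty tumbler and the jigger where they stand.

Things in the scene. Friction and masses are not known exactly. Their poses are not given: they have to be found in the camera images.
- stand_seat (a point): Stand, fixed: dark wooden base 70 x 206 x 12 mm, a steel post (22 mm diameter) near each end with a flat shoulder 42 mm above the worktop, from which a brass pin of 12 mm diameter rises 36 mm (last 6 mm tapered). This point: midway between the posts at shoulder height; y along the stand from pin_b to pin_a, z up. The hung carrier's underside lies here, either way round.
- pin_a (a point): Tip of the brass pin at the stand's +y end, 78 mm above the worktop, 87 mm from the stand's middle.
- pin_b (a point): Tip of the brass pin at the stand's -y end, 78 mm above the worktop, 87 mm from the stand's middle.
- carrier_grip (a point): Loose carrier (0.3 kg), flat on the worktop: light wooden plate 66 x 200 x 16 mm, handle over its middle: dark wooden bar 66 mm long (x), 14 thick (y), 20 high, on two thin uprights, with 45 mm free under it. This point: the bar's centre, 71 mm above the plate's underside. y along the plate, z up. Pinch the bar across its 14 mm (fingers closing along y).
- carrier_under (a point): Middle of the underside of the carrier's plate; same axes as carrier_grip. (Wall cupboards overhang the worktop: roughly beyond x = 0.55 m there is only about 0.45 m of height for the wrist, so swing across close to the robot.)
- hole_a (a point): Centre of the carrier's +y pin hole, at the underside of the plate, 87 mm from the middle; 16 mm diameter, 16 mm deep (right through).
- hole_b (a point): Centre of the carrier's -y pin hole, at the underside of the plate, 87 mm from the middle; 16 mm diameter, 16 mm deep (right through).
- well_a (a point): Centre of the floor of the carrier's +y well: 54 mm diameter, 10 mm deep, floor 6 mm above the plate's underside, 47 mm from the middle.
- well_b (a point): Centre of the floor of the carrier's -y well: 54 mm diameter, 10 mm deep, floor 6 mm above the plate's underside, 47 mm from the middle.
- jar_center (a point): Loose spice jar (about 0.1 kg), round, 46 mm diameter, 106 mm high, with a green cap and a green label; this point is its centre, 53 mm above its foot; z points to the cap. It starts upright on the worktop, at the robot's right.
- candle_center (a point): Bystander: candle in a glass, 76 mm diameter, 90 mm high; its centre.
- glass_center (a point): Bystander: empty clear tumbler, 77 mm diameter, 94 mm high; its centre.
- measure_center (a point): Bystander: brass-coloured hourglass-shaped jigger, 47 mm diameter, 100 mm high; its centre.

How it is judged:
By the outcome, as a careful person would: the job done as asked, in the order asked, and still so for the second after the job is handed in, with the robot touching nothing.
It also fails if it takes over 72 s, if anything falls off the work surface, if the arm or the gripper's body presses on something with over 40 N, if the wrist force passes 120 N, or if a joint passes its speed limit or range.

## Working session

There is one attempt and no reset: what is moved stays moved. The work goes in short steps, Python scripts to look and compute and a tool call to move; the robot and the scene stay as the last step left them, time stands still between calls to the robot, and variables do not carry over. Pictures are saved under pics/ and viewed, and the job is handed in when it is done.

Besides the shell and the picture viewer there is one more tool, called after "Call:" in YAML: its name, and indented under it one key for each argument. play_rows: Moves the arm, as the interface text tells. Its arguments: {"type":"object","properties":{"targets":{"type":"array"},"newtons":{"type":"number"}},"required":["targets"]}

```bash
ls; mkdir -p pics; python3 - <<'E'
from workcell import status, snapshot, camera_params, order, outline_of
import cv2, json
s=status.observe()
for k,v in s.items(): print(k,v)
for n in("scene","top"):
    im=snapshot(n); cv2.imwrite(f"pics/{n}0.png",im)
    print(n,camera_params(n))
E
```

```text
pics
t 0.0
qpos [ 1.0938197   0.41191405 -0.01272732  1.59706487  0.00562214  1.13426915
 -0.08218728]
joint_vel [-9.21097859e-05  1.56634798e-03  1.65157419e-03  1.82600132e-03
 -1.01818046e-03 -1.87097728e-03  1.53553874e-03]
joint_torque [ 4.73391501e-04 -6.00617480e+01  6.82133865e-01 -2.99404907e+01
  1.39250426e-02  1.05941319e-02 -2.45369216e-05]
tcp_pos [ 0.24819537 -0.57306448  0.23043564]
tool_rot [ 0.38836571  0.59159051 -0.38781514  0.59058628]
force [ 0.77063731 -0.81012123 -1.2082306 ]
wrist_torque [0.03668186 0.02565422 0.01500253]
opening 0.08511081585187892
scene {'K': array([[478.12522084,   0.        , 283.34594708],
       [  0.        , 478.12522084, 207.92469321],
       [  0.        ,   0.        ,   1.        ]]), 'R': array([[-0.73456989, -0.67847847, -0.00860484],
       [-0.33984356,  0.37885636, -0.86079859],
       [ 0.58729331, -0.62939243, -0.50887301]]), 't': array([0.38904148, 0.2426359 , 1.29611011])}
top {'K': array([[465.03771218,   0.        , 272.88490812],
       [  0.        , 465.03771218, 207.29072762],
       [  0.        ,   0.        ,   1.        ]]), 'R': array([[-0.00719078, -0.99988877,  0.0130667 ],
       [-0.98219528,  0.00460925, -0.18780627],
       [ 0.18772515, -0.01418453, -0.98211917]]), 't': array([-0.00137645,  0.53086073,  1.26964325])}
```

View pics/scene0.png

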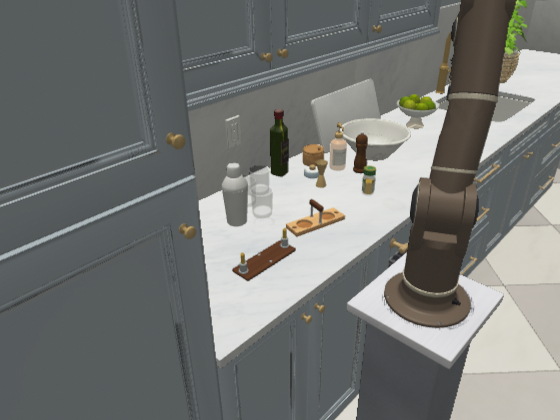

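View pics/top0.png

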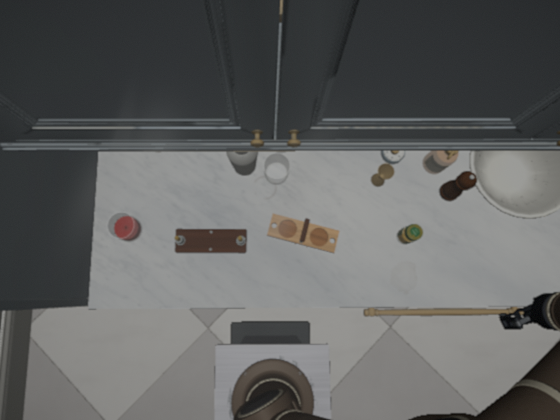

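The scene picture shows the stand near (265,258), the carrier at (316,218) and the jar at (369,180). In the top picture the stand is at (211,241), the carrier at (304,232), the jar at (411,233), the candle at (124,228), the tumbler at (277,170) and the jigger at (383,174).

```bash
cat > h.py <<'E'
import numpy as np, cv2
from workcell import status, snapshot, camera_params, order, outline_of
from scipy.spatial.transform import Rotation as Rn
from scipy.optimize import least_squares
P={n:camera_params(n) for n in("scene","top")}
def proj(n,X):
    p=P[n]; c=np.atleast_2d(X)@p["R"].T+p["t"]; q=c@p["K"].T; return q[:,:2]/q[:,2:]
def onz(n,uv,z):
    p=P[n]; C=-p["R"].T@p["t"]; d=p["R"].T@np.linalg.inv(p["K"])@np.array([uv[0],uv[1],1.]); return C+d*(z-C[2])/d[2]
def tri(us,ut):
    f=lambda X:np.r_[proj("scene",X)[0]-us,proj("top",X)[0]-ut]
    r=least_squares(f,[.55,0,.05]); return r.x,np.abs(r.fun).max()
E
python3 - <<'E'
from h import *
for n in("scene","top"):
    im=snapshot(n); ov=im.copy()
    for i,t in enumerate(["stand_seat","pin_a","carrier_grip","hole_a","well_a","jar_center","candle_center","glass_center","measure_center"]):
        for o in outline_of(n,t)[:3]:
            ys,xs=np.nonzero(o["pixels"]); 
            if len(xs)==0: continue
            print(n,t,round(o["conf"],2),o["box"],"cent",xs.mean().round(1),ys.mean().round(1),len(xs))
            np.save(f"pics/{n}_{t}.npy",o["pixels"]) if o["conf"]>.5 else 0
for n,(a,b,c,d) in {"scene":(220,130,400,290),"top":(100,140,440,270)}.items():
    im=cv2.imread(f"pics/{n}0.png")[b:d,a:c]; k=min(800/im.shape[1],600/im.shape[0]); cv2.imwrite(f"pics/{n}_crop.png",cv2.resize(im,None,fx=k,fy=k,interpolation=cv2.INTER_CUBIC)); print(k)
print(status.observe()["t"])
E
```

```text
scene stand_seat 0.75 [232.5, 225.9, 294.7, 280.5] cent 264.8 257.7 1193
scene pin_a 0.91 [234.5, 231.4, 295.0, 280.4] cent 263.0 258.7 1080
scene carrier_grip 0.81 [284.4, 200.8, 343.2, 232.3] cent 314.3 219.5 883
scene hole_a 0.66 [287.1, 195.7, 344.4, 234.8] cent 315.6 218.7 957
scene well_a 0.68 [287.5, 201.2, 342.3, 236.9] cent 314.7 220.0 861
scene jar_center 0.86 [361.1, 164.6, 375.1, 194.6] cent 368.5 180.0 361
scene glass_center 0.94 [254.3, 184.3, 269.7, 217.1] cent 262.1 201.2 630
scene measure_center 0.64 [315.2, 157.4, 328.3, 187.7] cent 321.0 173.3 241
scene measure_center 0.17 [235.5, 227.8, 296.6, 279.3] cent 264.6 258.1 1123
top stand_seat 0.58 [173.7, 229.2, 248.5, 251.4] cent 209.7 240.4 1705
top pin_a 0.83 [175.4, 223.6, 246.0, 255.7] cent 209.7 240.6 1758
top carrier_grip 0.73 [265.0, 213.6, 337.5, 253.8] cent 302.6 233.2 1600
top hole_a 0.67 [270.0, 215.0, 340.4, 253.0] cent 302.8 233.0 1538
top hole_a 0.55 [174.7, 225.7, 245.9, 252.3] cent 209.8 240.4 1691
top well_a 0.72 [267.5, 217.0, 336.4, 254.3] cent 301.9 232.8 1668
top well_a 0.17 [176.2, 226.0, 246.2, 255.9] cent 210.3 240.5 1656
top jar_center 0.25 [178.4, 231.1, 246.4, 250.3] cent 209.7 240.5 1619
top candle_center 0.62 [104.8, 213.9, 142.5, 240.8] cent 123.5 226.2 798
top glass_center 0.61 [264.1, 154.4, 290.5, 184.2] cent 275.8 167.9 697
top measure_center 0.83 [368.0, 164.2, 392.9, 188.7] cent 382.0 174.5 331
3.75
2.3529411764705883
1.1
```

View pics/scene_crop.png

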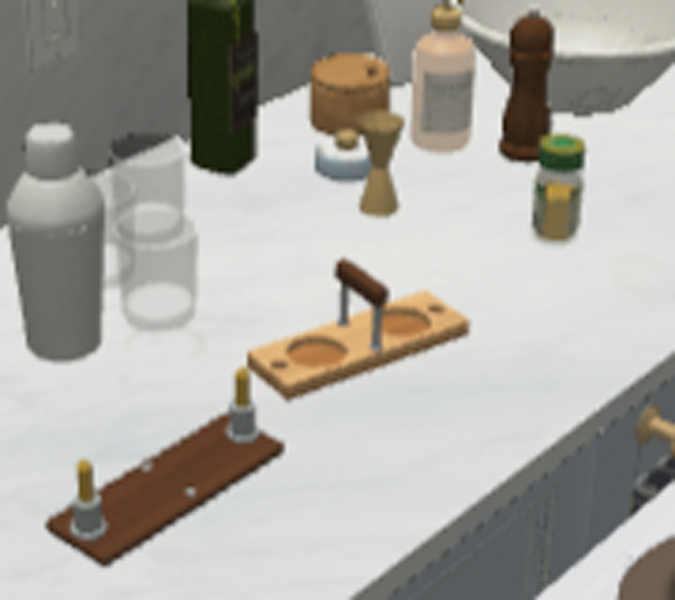

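View pics/top_crop.png

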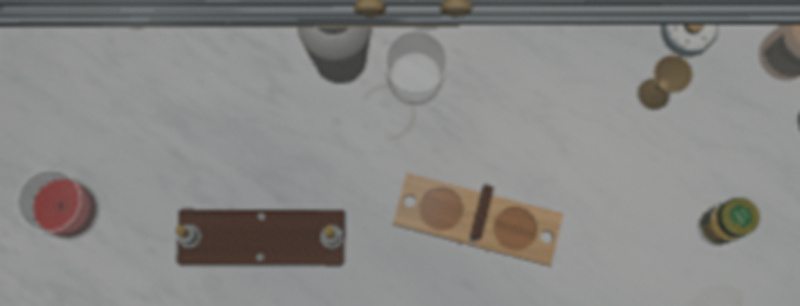

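```bash
cat >> h.py <<'E'
S=8
def render(n,polys,roi):
    a,b,c,d=roi; m=np.zeros(((d-b)*S,(c-a)*S),np.uint8)
    for X in polys:
        q=(proj(n,X)-[a,b]+.5)*S-.5
        h=cv2.convexHull(q.astype(np.float32)); cv2.fillPoly(m,[np.round(h*16).astype(np.int32)],255,shift=4)
    return cv2.resize(m,(c-a,d-b),interpolation=cv2.INTER_AREA)/255.
def box(lx,ly,z0,z1):
    return np.array([[sx*lx/2,sy*ly/2,z] for sx in(-1,1) for sy in(-1,1) for z in(z0,z1)])
def place(L,x,y,yaw,z=0):
    return L@Rn.from_euler("z",yaw).as_matrix().T+[x,y,z]
from scipy.optimize import minimize
def fitmask(n,mask,parts,x0,roi,w=None):
    a,b,c,d=roi; M=mask[b:d,a:c]; 
    f=lambda p:((1 if w is None else w[b:d,a:c])*(render(n,[place(L,*p) for L in parts],roi)-M)**2).sum()
    sc=np.array([.01,.01,.05])
    r=minimize(lambda q:f(x0+q*sc),np.zeros(3),method="Nelder-Mead",options=dict(initial_simplex=np.vstack([np.zeros(3),np.eye(3)]),xatol=.005,fatol=.01))
    return x0+r.x*sc,r.fun
E
python3 - <<'E'
from h import *
for n in("scene","top"):
    im=cv2.imread(f"pics/{n}0.png"); hsv=cv2.cvtColor(im,cv2.COLOR_BGR2HSV)
    print(n)
    for (u,v) in ([(265,258),(250,262),(280,262),(300,245),(300,222),(325,216),(335,214)] if n=="scene" else [(211,235),(190,245),(200,260),(290,218),(300,245),(255,230)]):
        print((u,v),im[v,u],hsv[v,u])
# rough positions
print(onz("top",(211,241),.012),onz("top",(303,233),.016))
print(onz("top",(415,231),.106),onz("top",(277,163),.094),onz("top",(124,228),.09))
print(tri((0,0),(0,0))[1] if 0 else "")
# jar base/top from scene
print(onz("scene",(369.5,169),.106),onz("scene",(368,192),.0))
E
```

```text
scene
(265, 258) [40 60 95] [ 11 148  95]
(250, 262) [ 43  64 102] [ 11 148 102]
(280, 262) [216 216 214] [ 90   2 216]
(300, 245) [218 219 216] [ 80   3 219]
(300, 222) [ 68 114 162] [ 15 148 162]
(325, 216) [ 71 124 183] [ 14 156 183]
(335, 214) [121 178 222] [ 17 116 222]
top
(211, 235) [45 52 71] [ 8 93 71]
(190, 245) [46 52 68] [ 8 83 68]
(200, 260) [145 146 144] [ 75   3 146]
(290, 218) [114 133 150] [ 16  61 150]
(300, 245) [143 144 143] [ 60   2 144]
(255, 230) [145 144 143] [105   4 145]
[0.44025545 0.17369375 0.012     ] [ 0.46146741 -0.0913922   0.016     ]
[ 0.45319702 -0.38715833  0.106     ] [ 0.6484217  -0.01630991  0.094     ] [0.46787452 0.40096465 0.09      ]

[ 0.44628026 -0.37296552  0.106     ] [ 0.45496526 -0.39142165  0.        ]
```

```bash
cat > fit.py <<'E'
from h import *
ang=np.linspace(0,2*np.pi,24,endpoint=False)
def cyl(cx,cy,r,z0,z1): return np.array([[cx+r*np.cos(a),cy+r*np.sin(a),z] for a in ang for z in(z0,z1)])
base=[box(.070,.206,0,.012)]
posts=[cyl(0,s*.087,.011,.0,.042) for s in(-1,1)]+[cyl(0,s*.087,.006,.042,.078) for s in(-1,1)]
plate=[box(.066,.200,0,.016)]
handle=[box(.066,.014,.061,.081)]+[cyl(s*.029,0,.006,.016,.075) for s in(-1,1)]
holes=[cyl(0,s*.087,.009,.015,.016) for s in(-1,1)]
def satmask(im,hi):
    s=cv2.cvtColor(im,cv2.COLOR_BGR2HSV)[...,1].astype(float); return np.clip(s/hi,0,1)
def weight(n,parts,p,im):
    w=render(n,[place(L,*p) for L in parts],(0,0,im.shape[1],im.shape[0]))
    return (cv2.dilate((w>0).astype(np.uint8),np.ones((3,3)))==0).astype(float)
E
python3 - <<'E'
from fit import *
for n in("scene","top"):
    im=cv2.imread(f"pics/{n}0.png")
    for nm,parts,occ,x0,his,hit in (("stand",base,posts,np.array([.44,.174,0]),130,75),("carrier",plate,handle+holes,np.array([.461,-.091,-.2]),130,55)):
        m=satmask(im,his if n=="scene" else hit)
        q=proj(n,place(np.vstack(parts+occ),*x0)); lo=q.min(0).astype(int)-8; hi=q.max(0).astype(int)+8
        roi=(*lo,*hi)
        for it in range(2):
            w=weight(n,occ,x0,im); x0,f=fitmask(n,(m>.5).astype(float),parts,x0,roi,w)
        print(n,nm,x0.round(4),round(f,1))
        q=proj(n,place(np.vstack(parts),*x0)).round(1)
        k=6; a,b,c,d=roi; big=cv2.resize(im[b:d,a:c],None,fx=k,fy=k,interpolation=cv2.INTER_CUBIC)
        for L in parts+occ:
            h=cv2.convexHull(((proj(n,place(L,*x0))-[a,b]+.5)*k-.5).astype(np.float32)); cv2.polylines(big,[h.round().astype(int)],True,(255,0,255),1)
        cv2.imwrite(f"pics/fit_{n}_{nm}.png",big)
for nm in("stand","carrier"):
    A=[cv2.imread(f"pics/fit_{n}_{nm}.png") for n in("scene","top")]
    w=max(a.shape[1] for a in A); A=[cv2.copyMakeBorder(a,0,0,0,w-a.shape[1],0) for a in A]
    o=np.vstack(A); k=min(1,800/o.shape[1],600/o.shape[0]); cv2.imwrite(f"pics/fit_{nm}.png",cv2.resize(o,None,fx=k,fy=k))
E
```

```text
scene stand [ 0.4467  0.1731 -0.0095] 341.7
scene carrier [ 0.4648 -0.0909 -0.2498] 71.0
top stand [ 0.4425  0.1762 -0.0081] 192.4
top carrier [ 0.4638 -0.0908 -0.2663] 15.5
```

View pics/fit_stand.png

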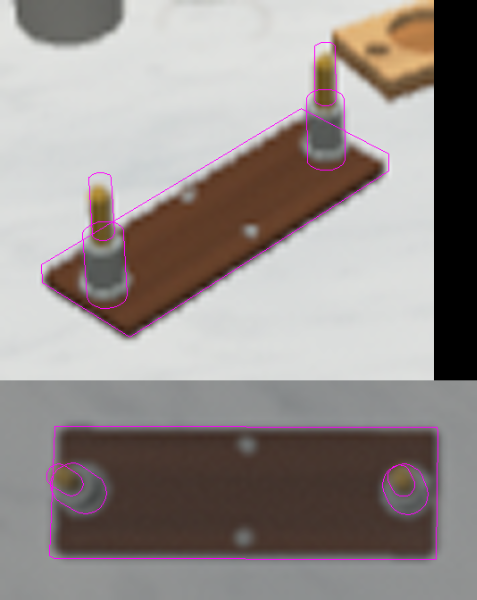

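View pics/fit_carrier.png

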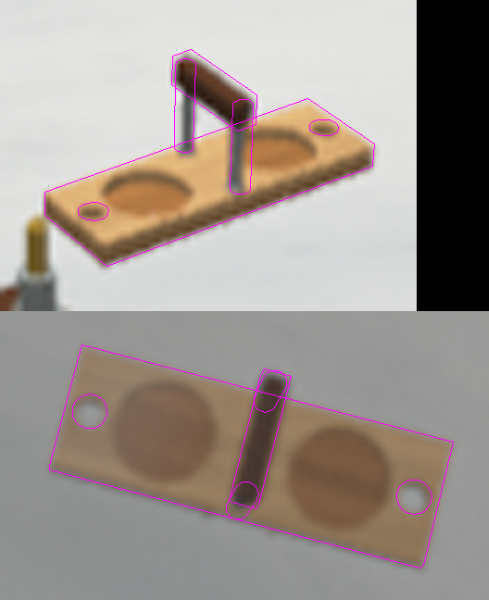

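```bash
cat >> fit.py <<'E'
def run(n,im,nm,parts,occ,x0,hi_s,comp=True,z=0,save=None):
    m=(satmask(im,hi_s)>.5)
    q=proj(n,place(np.vstack(parts+occ),*x0,z)); lo=q.min(0).astype(int)-8; hi=q.max(0).astype(int)+8
    roi=(*np.maximum(lo,0),*hi)
    if comp:
        _,lab,st,ce=cv2.connectedComponentsWithStats(m.astype(np.uint8))
        c=proj(n,place(np.zeros((1,3))+[0.02,0.03,.014],*x0,z))[0].round().astype(int); 
        l=lab[c[1],c[0]]; l=l if l else np.bincount(lab[roi[1]:roi[3],roi[0]:roi[2]].ravel())[1:].argmax()+1
        m=lab==l
    pp=[L+[0,0,z] for L in parts]; oo=[L+[0,0,z] for L in occ]
    for it in range(3):
        w=weight(n,oo,x0,im); x0,f=fitmask(n,m.astype(float),pp,x0,roi,w)
    if save:
        k=6; a,b,c,d=roi; big=cv2.resize(im[b:d,a:c],None,fx=k,fy=k,interpolation=cv2.INTER_CUBIC)
        for L in pp+oo:
            h=cv2.convexHull(((proj(n,place(L,*x0))-[a,b]+.5)*k-.5).astype(np.float32)); cv2.polylines(big,[h.round().astype(int)],True,(255,0,255),1)
        cv2.imwrite(save,big)
    return x0,f
def stack(fs,out):
    A=[cv2.imread(f) for f in fs]; w=max(a.shape[1] for a in A); A=[cv2.copyMakeBorder(a,0,0,0,w-a.shape[1],0) for a in A]
    o=np.vstack(A); k=min(1,800/o.shape[1],600/o.shape[0]); cv2.imwrite(out,cv2.resize(o,None,fx=k,fy=k,interpolation=cv2.INTER_AREA))
E
python3 - <<'E'
from fit import *
for n in("scene","top"):
    im=cv2.imread(f"pics/{n}0.png")
    print(n,*run(n,im,"stand",base,posts,np.array([.442,.174,0]),130 if n=="scene" else 75,save=f"pics/f2_{n}.png"))
stack([f"pics/f2_{n}.png" for n in("scene","top")],"pics/f2.png")
E
```

```text
scene [ 0.44641469  0.17308674 -0.00767683] 109.82849673202614
top [ 0.44236833  0.17757908 -0.00613771] 188.6240830449827
```

View pics/f2.png

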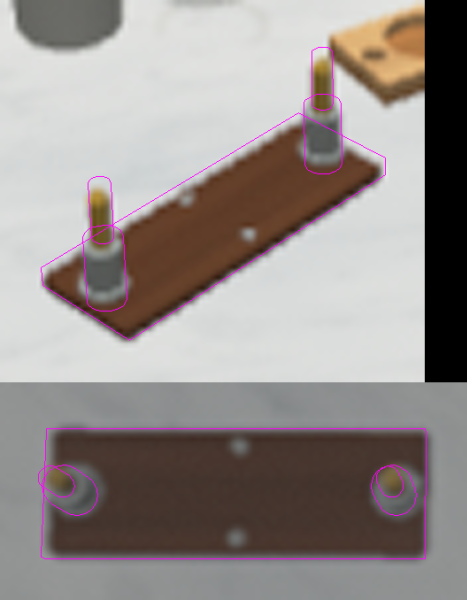

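```bash
python3 - <<'E'
from fit import *
for n,hi,(a,b,c,d) in (("scene",130,(225,220,305,290)),("top",75,(165,220,260,262))):
    im=cv2.imread(f"pics/{n}0.png"); m=satmask(im,hi)
    cv2.imwrite(f"pics/m_{n}.png",cv2.resize((m[b:d,a:c]*255).astype(np.uint8),None,fx=6,fy=6,interpolation=cv2.INTER_NEAREST))
    g=im[b:d,a:c].max(2); cv2.imwrite(f"pics/g_{n}.png",cv2.resize(g,None,fx=6,fy=6,interpolation=cv2.INTER_NEAREST))
stack(["pics/m_scene.png","pics/m_top.png"],"pics/m.png")
E
```

```text
(no output)
```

View pics/m.png

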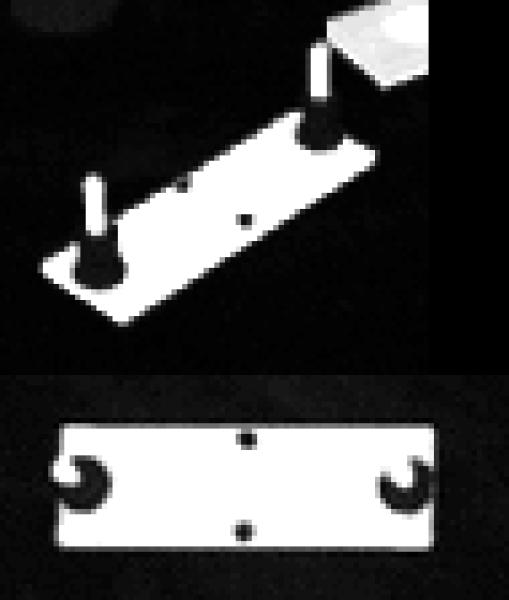

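```bash
python3 - <<'E'
from fit import *
ms={}
for n,hi,roi in (("scene",130,(225,220,300,290)),("top",75,(165,220,260,262))):
    im=cv2.imread(f"pics/{n}0.png"); m=satmask(im,hi)>.5
    _,lab,st,ce=cv2.connectedComponentsWithStats(m.astype(np.uint8))
    c=proj(n,[[.46,.2,.012]])[0].round().astype(int); ms[n]=(lab==lab[c[1],c[0]]).astype(float),roi,im
def cost(p,cams):
    x,y,yaw,lx,ly,z=p; t=0
    for n in cams:
        m,roi,im=ms[n]; a,b,c,d=roi
        W=ms[n+"w"][b:d,a:c]
        t+=(W*(render(n,[place(box(lx,ly,0,z),x,y,yaw)],roi)-m[b:d,a:c])**2).sum()
    return t
for n in("scene","top"): ms[n+"w"]=weight(n,[cyl(0,s*.087,.016,0,.08) for s in(-1,1)],(.4425,.1735,0),ms[n][2])
for cams in(["scene"],["top"],["scene","top"]):
  for free in ([1,1,1,0,0,0],[1,1,1,1,1,0],[1,1,1,1,1,1]):
    x0=np.array([.4425,.1735,0,.07,.206,.012]); sc=np.array([.005,.005,.02,.004,.004,.004]); idx=np.flatnonzero(free)
    def f(q): p=x0.copy(); p[idx]+=q*sc[idx]; return cost(p,cams)
    best=None
    q=np.zeros(len(idx))
    for _ in range(3):
        r=minimize(f,q,method="Nelder-Mead",options=dict(initial_simplex=np.vstack([q,q+np.eye(len(idx))]),xatol=.003,fatol=.01,maxiter=2000)); q=r.x
    p=x0.copy(); p[idx]+=q*sc[idx]; print(cams,p.round(4),round(r.fun,1),f(np.zeros(len(idx))).round(1))
E
```

```text
['scene'] [ 0.4467  0.1739 -0.0115  0.07    0.206   0.012 ] 94.5 122.4
['scene'] [ 0.4433  0.1775 -0.0132  0.0609  0.198   0.012 ] 20.3 122.4
['scene'] [ 0.4484  0.1726 -0.0059  0.0712  0.2051  0.0016] 20.9 122.4
['top'] [0.4425 0.1779 0.     0.07   0.206  0.012 ] 180.0 186.4
['top'] [ 0.4425  0.1751 -0.012   0.0627  0.1997  0.012 ] 26.5 186.4
['top'] [ 0.4419  0.1742 -0.0114  0.0615  0.1985  0.0202] 26.6 186.4
['scene', 'top'] [ 0.4453  0.1738 -0.0076  0.07    0.206   0.012 ] 285.7 308.8
['scene', 'top'] [ 0.4427  0.1755 -0.0104  0.0619  0.1998  0.012 ] 55.6 308.8
['scene', 'top'] [ 0.4429  0.1756 -0.0116  0.0623  0.1997  0.0113] 54.2 308.8
```

```bash
python3 - <<'E'
from fit import *
ms={}
# carrier dims check, alpha by luminance not possible; use sat
for n,hi,roi in (("scene",130,(278,190,350,245)),("top",55,(255,205,350,262))):
    im=cv2.imread(f"pics/{n}0.png"); m=satmask(im,hi)>.5
    _,lab,st,ce=cv2.connectedComponentsWithStats(m.astype(np.uint8))
    c=proj(n,place(np.array([[.02,.01,.016]]),.464,-.091,-.26))[0].round().astype(int); ms[n]=(lab==lab[c[1],c[0]]).astype(float),roi,im
    ms[n+"w"]=weight(n,handle+holes,(.464,-.091,-.26),im)
def cost(p,cams):
    x,y,yaw,lx,ly,z=p; t=0
    for n in cams:
        m,roi,im=ms[n]; a,b,c,d=roi
        t+=(ms[n+"w"][b:d,a:c]*(render(n,[place(box(lx,ly,0,z),x,y,yaw)],roi)-m[b:d,a:c])**2).sum()
    return t
for cams in(["scene"],["top"],["scene","top"]):
  for free in ([1,1,1,0,0,0],[1,1,1,1,1,0]):
    x0=np.array([.464,-.091,-.26,.066,.2,.016]); sc=np.array([.005,.005,.02,.004,.004,.004]); idx=np.flatnonzero(free)
    def f(q): p=x0.copy(); p[idx]+=q*sc[idx]; return cost(p,cams)
    q=np.zeros(len(idx))
    for _ in range(2):
        r=minimize(f,q,method="Nelder-Mead",options=dict(initial_simplex=np.vstack([q,q+np.eye(len(idx))]),xatol=.003,fatol=.01,maxiter=2000)); q=r.x
    p=x0.copy(); p[idx]+=q*sc[idx]; print(cams,p.round(4),round(r.fun,1))
A=[]
for n,(a,b,c,d) in (("scene",(230,220,300,282)),("top",(165,222,255,260))):
    im=cv2.imread(f"pics/{n}0.png")[b:d,a:c]; big=cv2.resize(im,None,fx=8,fy=8,interpolation=cv2.INTER_NEAREST)
    for i in range(0,c-a,10): cv2.putText(big,str(a+i),(i*8,8),0,.35,(0,0,255)); cv2.line(big,(i*8,0),(i*8,big.shape[0]),(0,0,255),1) if 0 else cv2.circle(big,(i*8+4,10),1,(0,0,255),-1)
    for i in range(0,d-b,10): cv2.putText(big,str(b+i),(0,i*8+8),0,.35,(0,0,255))
    cv2.imwrite(f"pics/z_{n}.png",big)
E
```

```text
['scene'] [ 0.4651 -0.0907 -0.249   0.066   0.2     0.016 ] 59.6
['scene'] [ 0.4643 -0.0895 -0.2666  0.0614  0.1975  0.016 ] 41.2
['top'] [ 0.4637 -0.0909 -0.2676  0.066   0.2     0.016 ] 15.2
['top'] [ 0.4636 -0.091  -0.266   0.0653  0.2003  0.016 ] 14.8
['scene', 'top'] [ 0.464  -0.0906 -0.2633  0.066   0.2     0.016 ] 80.6
['scene', 'top'] [ 0.4639 -0.0907 -0.2636  0.0645  0.1995  0.016 ] 71.3
```

View pics/z_scene.png

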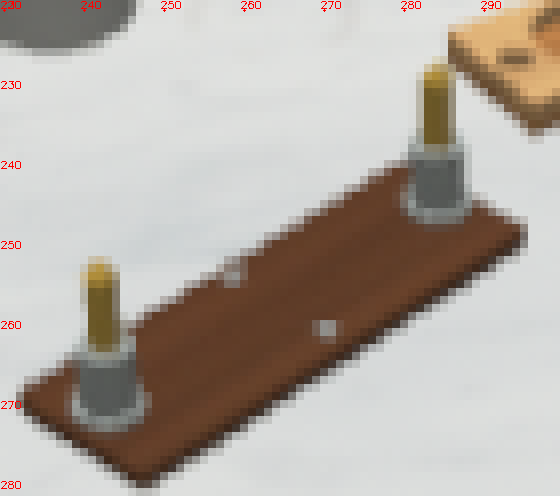

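View pics/z_top.png

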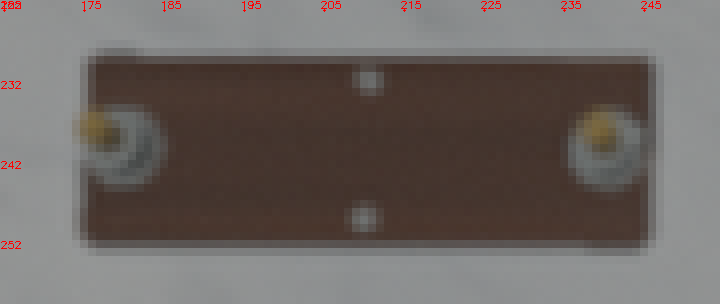

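```bash
cat > standfit.py <<'E'
from fit import *
def standmasks(ims):
    ms={}
    for n,im in ims.items():
        roi=(225,220,300,290) if n=="scene" else (165,220,260,262)
        bg=215. if n=="scene" else 144.; fg=95. if n=="scene" else 70.
        al=np.clip((bg-im.max(2))/(bg-fg),0,1); sat=np.clip(cv2.cvtColor(im,cv2.COLOR_BGR2HSV)[...,1]/100.,0,1)
        m=(np.maximum(al,0)>.5).astype(float)
        w=weight(n,[cyl(0,s*.087,.017,0,.09) for s in(-1,1)],(.4425,.1745,-.01),im)
        if n=="scene": w[:,278:][:235]=0; w[:235,278:]=0; w[:232,:]=0
        ms[n]=(m,roi,w)
    return ms
def cost(ms,p,cams):
    x,y,yaw,lx,ly,z=p; t=0
    for n in cams:
        m,(a,b,c,d),w=ms[n]
        t+=(w[b:d,a:c]*(render(n,[place(box(lx,ly,0,z),x,y,yaw)],(a,b,c,d))-m[b:d,a:c])**2).sum()
    return t
if __name__=="__main__":
    ms=standmasks({n:cv2.imread(f"pics/{n}0.png") for n in("scene","top")})
    for cams in(["scene"],["top"],["scene","top"]):
      for free in ([1,1,1,0,0,0],[1,1,1,1,1,0]):
        x0=np.array([.4425,.1755,-.01,.07,.206,.012]); sc=np.array([.005,.005,.02,.004,.004,.004]); idx=np.flatnonzero(free)
        def f(q): p=x0.copy(); p[idx]+=q*sc[idx]; return cost(ms,p,cams)
        q=np.zeros(len(idx))
        for _ in range(2):
            r=minimize(f,q,method="Nelder-Mead",options=dict(initial_simplex=np.vstack([q,q+np.eye(len(idx))]),xatol=.003,fatol=.01,maxiter=2000)); q=r.x
        p=x0.copy(); p[idx]+=q*sc[idx]; print(cams,p.round(4),round(r.fun,1))
    p=np.array([.4435,.1750,-.01])
    # pin prediction vs image : brass centroid
    for n in("scene","top"):
        im=cv2.imread(f"pics/{n}0.png"); hsv=cv2.cvtColor(im,cv2.COLOR_BGR2HSV)
        m=((hsv[...,0]>=15)&(hsv[...,0]<=28)&(hsv[...,1]>(90 if n=="top" else 130))).astype(np.uint8)
        r=ms[n][1]; k=np.zeros_like(m); k[r[1]:r[3],r[0]:r[2]]=1
        N,lab,st,ce=cv2.connectedComponentsWithStats(m*k)
        print(n,[(st[i].tolist(),ce[i].round(2).tolist()) for i in range(1,N) if st[i][4]>5])
        for s in(-1,1): print(s,proj(n,place(np.array([[0,s*.087,.078],[0,s*.087,.042],[0,s*.087,.060]]),*p)).round(1).tolist())
E
python3 standfit.py
```

```text
['scene'] [ 0.4445  0.1758 -0.0162  0.07    0.206   0.012 ] 56.3
['scene'] [ 0.4424  0.1776 -0.0126  0.0645  0.201   0.012 ] 18.1
['top'] [ 0.4426  0.1762 -0.0083  0.07    0.206   0.012 ] 25.7
['top'] [ 0.4424  0.1758 -0.0065  0.0679  0.2024  0.012 ] 3.7
['scene', 'top'] [ 0.4427  0.1759 -0.0061  0.07    0.206   0.012 ] 88.9
['scene', 'top'] [ 0.4425  0.1764 -0.0075  0.0666  0.2035  0.012 ] 36.2
scene [([283, 229, 3, 9, 27], [284.0, 233.0]), ([241, 253, 3, 10, 27], [242.04, 257.67])]
-1 [[284.5, 227.0], [284.6, 236.8], [284.5, 232.0]]
1 [[242.4, 251.7], [243.1, 261.9], [242.7, 256.8]]
top [([176, 235, 3, 5, 10], [176.9, 237.3]), ([238, 235, 4, 5, 12], [239.17, 237.33])]
-1 [[239.5, 237.2], [240.2, 238.7], [239.9, 238.0]]
1 [[175.9, 236.9], [178.3, 238.5], [177.1, 237.7]]
```

```bash
python3 - <<'E'
from h import *
s=status.observe(); R=Rn.from_quat(s["tool_rot"]); print(R.as_matrix().round(3)); print(s["tcp_pos"])
zd=R.as_matrix()[:,2]; print("yaw of z axis",np.degrees(np.arctan2(zd[1],zd[0])))
# other things
for n,uv,z in (("top",(383,174),.1),("top",(411,233),.05)): print(onz(n,uv,z))
E
```

```text
[[ 0.     0.918  0.398]
 [-0.     0.398 -0.918]
 [-1.    -0.     0.   ]]
[ 0.24842542 -0.57352459  0.23131185]
yaw of z axis -66.57723280586686
[ 0.61400834 -0.31023497  0.1       ]
[ 0.45525208 -0.39357731  0.05      ]
```

```bash
cat >> h.py <<'E'
def delta(pos,yaw_deg,verb=True):
    s=status.observe(); R=Rn.from_quat(s["tool_rot"]); y=np.radians(yaw_deg)
    z=np.array([np.cos(y),np.sin(y),0]); x=np.array([0,0,-1.]); T=Rn.from_matrix(np.c_[x,np.cross(z,x),z])
    off=R.inv().apply(np.array(pos)-s["tcp_pos"]); rot=(R.inv()*T).as_rotvec()
    print("t",round(s["t"],2),"tcp",s["tcp_pos"].round(4),"yaw",np.degrees(np.arctan2(*R.as_matrix()[:2,2][::-1])).round(2),"tilt",np.degrees(np.arccos(-R.as_matrix()[2,0])).round(2),"open",round(s["opening"],4),"F",np.round(s["force"],1))
    print("offset",off.round(4).tolist(),"rot",rot.round(4).tolist(),"dist",np.linalg.norm(off).round(3),"deg",np.degrees(np.linalg.norm(rot)).round(1))
E
python3 - <<'E'
from h import *
delta((.464,-.0907,.16),-105.18)
delta((.464,-.0907,.052),-105.18)
E
```

```text
t 1.1 tcp [ 0.2484 -0.5735  0.2313] yaw -66.58 tilt 0.0 open 0.0857 F [-0.1  0.4 -0.8]
offset [0.0713, 0.3897, -0.3573] rot [0.6737, 0.0001, -0.0] dist 0.534 deg 38.6
t 1.1 tcp [ 0.2484 -0.5735  0.2313] yaw -66.58 tilt 0.0 open 0.0857 F [-0.1  0.4 -0.8]
offset [0.1793, 0.3897, -0.3574] rot [0.6737, 0.0001, -0.0] dist 0.558 deg 38.6
```

Call:
play_rows:
  targets:
    - {"offset": [0, 0.39, -0.357], "rotation": [0.674, 0, 0], "fingers": 0.085}
    - {"offset": [0, 0.39, -0.357], "rotation": [0.674, 0, 0], "fingers": 0.085}
    - {"offset": [0, 0.39, -0.357], "rotation": [0.674, 0, 0], "fingers": 0.085}
    - {"offset": [0, 0.39, -0.357], "rotation": [0.674, 0, 0], "fingers": 0.085}
    - {"offset": [0, 0.39, -0.357], "rotation": [0.674, 0, 0], "fingers": 0.085}
    - {"offset": [0, 0.39, -0.357], "rotation": [0.674, 0, 0], "fingers": 0.085}
    - {"offset": [0, 0.39, -0.357], "rotation": [0.674, 0, 0], "fingers": 0.085}
    - {"offset": [0, 0.39, -0.357], "rotation": [0.674, 0, 0], "fingers": 0.085}
    - {"offset": [0, 0.39, -0.357], "rotation": [0.674, 0, 0], "fingers": 0.085}
    - {"offset": [0, 0.39, -0.357], "rotation": [0.674, 0, 0], "fingers": 0.085}
    - {"offset": [0, 0.39, -0.357], "rotation": [0.674, 0, 0], "fingers": 0.085}
    - {"offset": [0.04, 0.39, -0.357], "rotation": [0.674, 0, 0], "fingers": 0.085}
    - {"offset": [0.071, 0.39, -0.357], "rotation": [0.674, 0, 0], "fingers": 0.085}
    - {"offset": [0.071, 0.39, -0.357], "rotation": [0.674, 0, 0], "fingers": 0.085}
    - {"offset": [0.071, 0.39, -0.357], "rotation": [0.674, 0, 0], "fingers": 0.085}
  newtons: 50

```text
t: 2.6
tcp_pos: [0.4644, -0.091, 0.1607]
tool_rot: [-0.562, -0.43, 0.562, -0.429]
force: [0.0, -0.2, 1.7]
opening: 0.0851
```

```bash
python3 - <<'E'
from h import *
print(status.observe()["qpos"].round(2))
delta((.464,-.0907,.052),-105.18)
for n in("scene","top"): cv2.imwrite(f"pics/{n}1.png",snapshot(n))
a=cv2.imread("pics/scene1.png")[140:260,250:410]; b=cv2.imread("pics/top1.png")[180:280,250:400]
cv2.imwrite("pics/za.png",cv2.resize(a,None,fx=3,fy=3,interpolation=2));cv2.imwrite("pics/zb.png",cv2.resize(b,None,fx=3,fy=3,interpolation=2))
from fit import stack
stack(["pics/za.png","pics/zb.png"],"pics/z1.png")
E
```

```text
[ 0.3   0.25 -0.24  2.02  0.08  0.88 -1.82]
t 2.6 tcp [ 0.4644 -0.091   0.1607] yaw -105.2 tilt 0.04 open 0.0851 F [ 0.  -0.2  1.7]
offset [0.1087, -0.0004, -0.0002] rot [-0.0004, 0.0, 0.0007] dist 0.109 deg 0.0
```

View pics/z1.png

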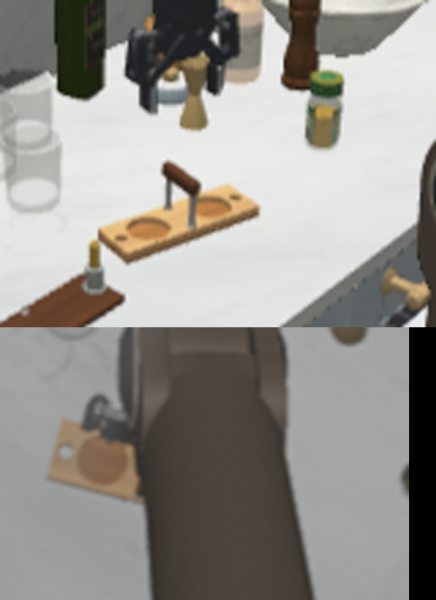

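The gripper is open above the handle. The handle bar is between the fingers in the scene crop (180,178), and in the top picture the arm covers the right half of the carrier. I'm descending now.

Call:
play_rows:
  targets:
    - {"offset": [0.04, 0, 0], "rotation": [0, 0, 0], "fingers": 0.085}
    - {"offset": [0.075, 0, 0], "rotation": [0, 0, 0], "fingers": 0.085}
    - {"offset": [0.1, 0, 0], "rotation": [0, 0, 0], "fingers": 0.085}
    - {"offset": [0.108, 0, 0], "rotation": [0, 0, 0], "fingers": 0.085}
    - {"offset": [0.108, 0, 0], "rotation": [0, 0, 0], "fingers": 0.085}
    - {"offset": [0.108, 0, 0], "rotation": [0, 0, 0], "fingers": 0.05}
    - {"offset": [0.108, 0, 0], "rotation": [0, 0, 0], "fingers": 0.03}
    - {"offset": [0.108, 0, 0], "rotation": [0, 0, 0], "fingers": 0.0}
    - {"offset": [0.108, 0, 0], "rotation": [0, 0, 0], "fingers": 0.0}
    - {"offset": [0.108, 0, 0], "rotation": [0, 0, 0], "fingers": 0.0}
    - {"offset": [0.108, 0, 0], "rotation": [0, 0, 0], "fingers": 0.0}
    - {"offset": [0.108, 0, 0], "rotation": [0, 0, 0], "fingers": 0.0}
  newtons: 60

```text
t: 3.9
tcp_pos: [0.4646, -0.0911, 0.0529]
tool_rot: [0.562, 0.429, -0.562, 0.43]
force: [-1.8, -0.4, 7.3]
opening: 0.0125
```

```bash
python3 - <<'E'
from h import *
delta((.464,-.0907,.17),-105.18)
im=snapshot("scene")[140:260,250:410]; cv2.imwrite("pics/s2.png",cv2.resize(im,None,fx=5,fy=5,interpolation=2))
E
```

```text
t 3.9 tcp [ 0.4646 -0.0911  0.0529] yaw -105.2 tilt 0.04 open 0.0125 F [-1.8 -0.4  7.3]
offset [-0.1171, -0.0006, -0.0002] rot [-0.0003, 0.0002, -0.0006] dist 0.117 deg 0.0
```

View pics/s2.png

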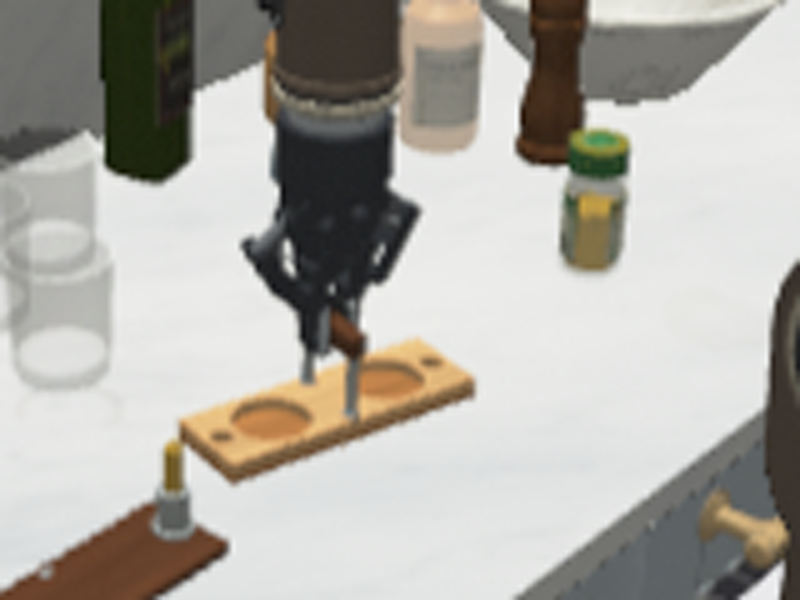

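The bar is gripped: the reading is 12.5 mm on a 14 mm bar, and the crop shows it between the fingers at (345,330).

```bash
python3 - <<'E'
from h import *
delta((.443,.1755,.173),-90.5)
E
```

```text
t 3.95 tcp [ 0.4646 -0.0911  0.0529] yaw -105.2 tilt 0.04 open 0.0129 F [-1.7 -0.2  5.8]
offset [-0.1202, -0.0907, -0.2516] rot [-0.2566, 0.0003, -0.0006] dist 0.293 deg 14.7
```

Call:
play_rows:
  targets:
    - {"offset": [-0.02, 0, 0], "rotation": [0, 0, 0], "fingers": 0.0}
    - {"offset": [-0.05, 0, 0], "rotation": [0, 0, 0], "fingers": 0.0}
    - {"offset": [-0.085, 0, 0], "rotation": [0, 0, 0], "fingers": 0.0}
    - {"offset": [-0.115, 0, 0], "rotation": [0, 0, 0], "fingers": 0.0}
    - {"offset": [-0.12, -0.006, -0.016], "rotation": [-0.02, 0, 0], "fingers": 0.0}
    - {"offset": [-0.12, -0.018, -0.05], "rotation": [-0.05, 0, 0], "fingers": 0.0}
    - {"offset": [-0.12, -0.032, -0.09], "rotation": [-0.09, 0, 0], "fingers": 0.0}
    - {"offset": [-0.12, -0.047, -0.13], "rotation": [-0.13, 0, 0], "fingers": 0.0}
    - {"offset": [-0.12, -0.061, -0.17], "rotation": [-0.17, 0, 0], "fingers": 0.0}
    - {"offset": [-0.12, -0.075, -0.21], "rotation": [-0.21, 0, 0], "fingers": 0.0}
    - {"offset": [-0.12, -0.085, -0.237], "rotation": [-0.24, 0, 0], "fingers": 0.0}
    - {"offset": [-0.12, -0.09, -0.249], "rotation": [-0.254, 0, 0], "fingers": 0.0}
    - {"offset": [-0.12, -0.0907, -0.2516], "rotation": [-0.2566, 0, 0], "fingers": 0.0}
    - {"offset": [-0.12, -0.0907, -0.2516], "rotation": [-0.2566, 0, 0], "fingers": 0.0}
    - {"offset": [-0.12, -0.0907, -0.2516], "rotation": [-0.2566, 0, 0], "fingers": 0.0}
    - {"offset": [-0.12, -0.0907, -0.2516], "rotation": [-0.2566, 0, 0], "fingers": 0.0}
  newtons: 60

```text
t: 5.55
tcp_pos: [0.443, 0.1741, 0.1721]
tool_rot: [-0.503, -0.497, 0.503, -0.497]
force: [-0.9, -0.2, -4.2]
opening: 0.0127
```

```bash
python3 - <<'E'
from h import *
delta((.443,.1755,.152),-90.5); print(status.observe()["qpos"].round(2))
for n in("scene","top"): cv2.imwrite(f"pics/{n}3.png",snapshot(n))
a=cv2.imread("pics/scene3.png")[180:300,220:340]; b=cv2.imread("pics/top3.png")[200:270,150:270]
cv2.imwrite("pics/za.png",cv2.resize(a,None,fx=4,fy=4,interpolation=2));cv2.imwrite("pics/zb.png",cv2.resize(b,None,fx=6,fy=6,interpolation=2))
from fit import stack
stack(["pics/za.png","pics/zb.png"],"pics/z3.png")
E
```

```text
t 5.55 tcp [0.443  0.1741 0.1721] yaw -90.64 tilt 0.04 open 0.0127 F [-0.9 -0.2 -4.2]
offset [0.0201, -0.0, -0.0014] rot [-0.0024, 0.0007, 0.0002] dist 0.02 deg 0.1
[-0.09  0.26 -0.45  1.99  0.14  0.92 -2.2 ]
```

View pics/z3.png

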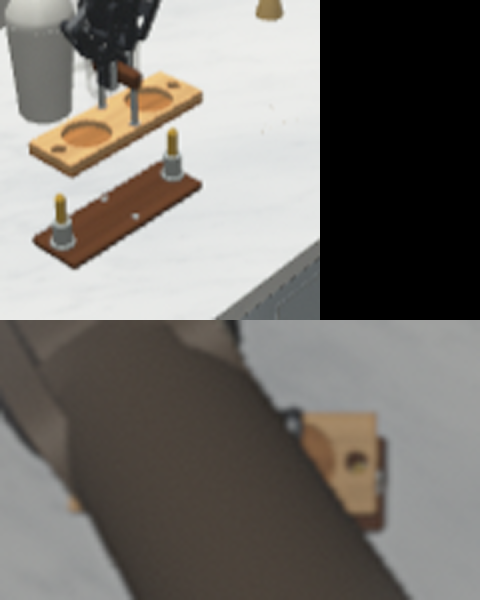

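The carrier hangs level above the stand. In the scene crop its plate runs from (30,148) to (202,97), with both pins below it. In the top picture pin_b shows through hole b at about (357,462) in the crop. Next I'm measuring the offset.

```bash
cat > look.py <<'E'
import sys
from fit import *
def analyse(tag,stand,tcp,yaw,z):
    """overlay the carrier (underside z) and stand models on both pictures"""
    car=(tcp[0],tcp[1],yaw)
    for n,roi,k in (("scene",(222,180,302,280),6),("top",(215,215,250,260),14)):
        im=cv2.imread(f"pics/{n}{tag}.png"); a,b,c,d=roi
        big=cv2.resize(im[b:d,a:c],None,fx=k,fy=k,interpolation=cv2.INTER_CUBIC)
        def dr(L,col):
            h=((proj(n,L)-[a,b]+.5)*k-.5).round().astype(np.int32)[:,None]; cv2.polylines(big,[h],True,col,1)
        def hull(L,col): 
            h=cv2.convexHull(((proj(n,L)-[a,b]+.5)*k-.5).astype(np.float32)).round().astype(np.int32); cv2.polylines(big,[h],True,col,1)
        rect=np.array([[sx*.033,sy*.1,0] for sx,sy in((-1,-1),(-1,1),(1,1),(1,-1))])
        for zz in(0,.016): dr(place(rect+[0,0,zz],*car,z),(255,0,255))
        for s in(-1,1):
            for zz in(0,.016): dr(place(np.c_[.008*np.cos(ang),s*.087+.008*np.sin(ang),0*ang+zz],*car,z),(255,0,0))
            hull(place(cyl(0,s*.087,.006,.042,.072),*stand),(0,255,0))
        cv2.imwrite(f"pics/ov_{n}{tag}.png",big)
    for n in("scene",):
        im=cv2.imread(f"pics/{n}{tag}.png")
        p,f=run(n,im,"c",plate,handle+holes+[box(.08,.12,.016,.2)],np.array(car),130,z=z)
        print(n,"carrier fit",p.round(4),round(f,1))
E
python3 - <<'E'
from look import *
analyse("3",(.443,.1755,-.009),(.443,.1741),np.radians(-.64),.1192)
E
```

```text
scene carrier fit [0.4443 0.1741 0.0021] 16.5
```

View pics/ov_scene3.png

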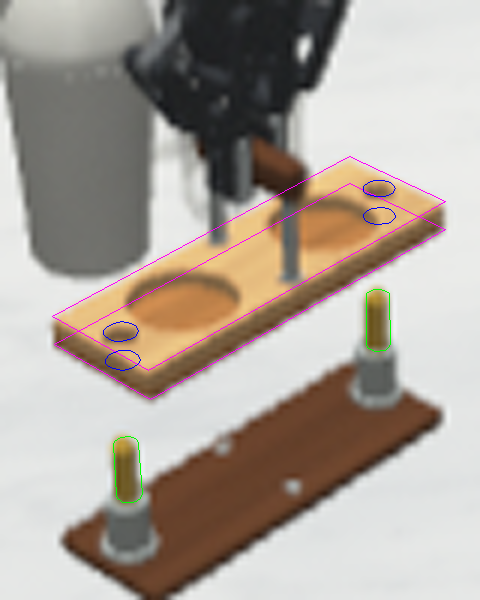

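View pics/ov_top3.png

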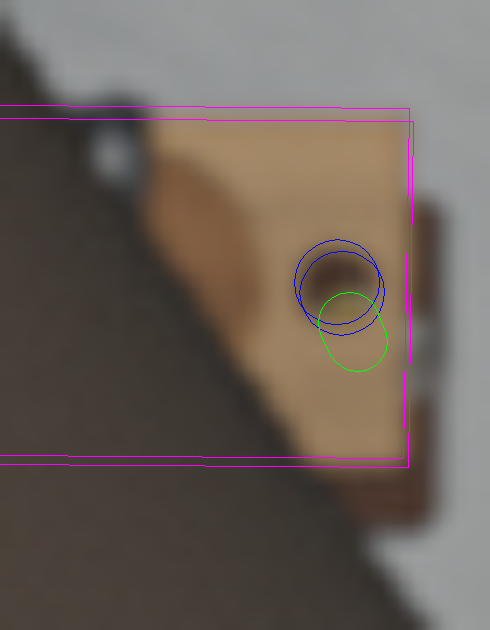

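```bash
python3 - <<'E'
from h import *
delta((.443,.1761,.137),-90.55)
E
```

```text
t 5.65 tcp [0.443  0.1746 0.1723] yaw -90.6 tilt 0.02 open 0.013 F [ 1.1  0.  -3.9]
offset [0.0353, -0.0001, -0.0015] rot [-0.0009, 0.0004, -0.0001] dist 0.035 deg 0.1
```

Call:
play_rows:
  targets:
    - {"offset": [0.012, 0, -0.001], "rotation": [0, 0, 0], "fingers": 0.0}
    - {"offset": [0.025, 0, -0.0015], "rotation": [0, 0, 0], "fingers": 0.0}
    - {"offset": [0.034, 0, -0.0015], "rotation": [0, 0, 0], "fingers": 0.0}
    - {"offset": [0.035, 0, -0.0015], "rotation": [0, 0, 0], "fingers": 0.0}
    - {"offset": [0.035, 0, -0.0015], "rotation": [0, 0, 0], "fingers": 0.0}
    - {"offset": [0.035, 0, -0.0015], "rotation": [0, 0, 0], "fingers": 0.0}
    - {"offset": [0.035, 0, -0.0015], "rotation": [0, 0, 0], "fingers": 0.0}

```text
t: 6.35
tcp_pos: [0.4431, 0.1774, 0.1377]
tool_rot: [0.502, 0.498, -0.502, 0.498]
force: [-0.1, -0.0, -4.1]
opening: 0.013
```

```bash
python3 - <<'E'
from look import *
delta((.443,.1761,.137),-90.55)
for n in("scene","top"): cv2.imwrite(f"pics/{n}4.png",snapshot(n))
s=status.observe(); print(s["tcp_pos"])
analyse("4",(.443,.1761,-.0095),s["tcp_pos"],np.radians(-.55),s["tcp_pos"][2]-.0529)
E
```

```text
t 6.35 tcp [0.4431 0.1774 0.1377] yaw -90.49 tilt 0.05 open 0.013 F [-0.1 -0.  -4.1]
offset [0.0007, -0.0001, 0.0013] rot [0.0011, -0.0003, -0.0008] dist 0.001 deg 0.1
[0.44305676 0.17726064 0.13766139]
scene carrier fit [0.4441 0.1782 0.0018] 56.3
```

View pics/ov_scene4.png

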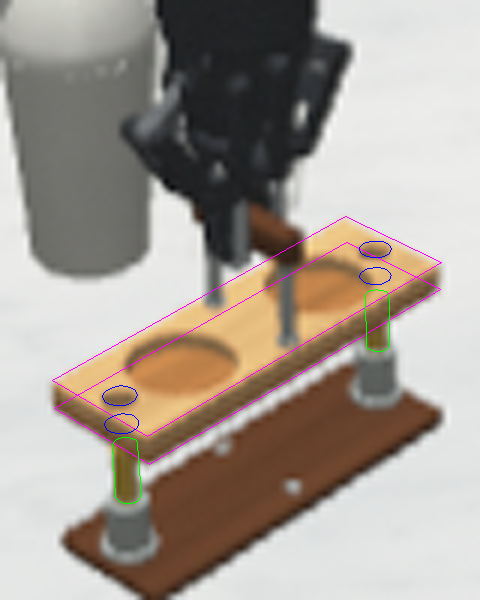

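View pics/ov_top4.png

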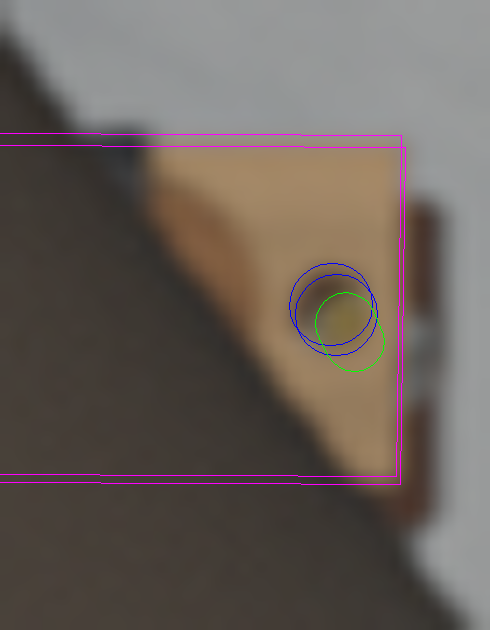

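Call:
play_rows:
  targets:
    - {"offset": [0, 0, 0.0016], "rotation": [0, 0, 0], "fingers": 0.0}
    - {"offset": [0, 0, 0.0016], "rotation": [0, 0, 0], "fingers": 0.0}
    - {"offset": [0, 0, 0.0016], "rotation": [0, 0, 0], "fingers": 0.0}
    - {"offset": [0, 0, 0.0016], "rotation": [0, 0, 0], "fingers": 0.0}
    - {"offset": [0, 0, 0.0016], "rotation": [0, 0, 0], "fingers": 0.0}

```text
t: 6.95
tcp_pos: [0.4428, 0.1756, 0.1373]
tool_rot: [-0.502, -0.498, 0.502, -0.498]
force: [-0.2, -0.1, -4.6]
opening: 0.0132
```

```bash
python3 - <<'E'
from look import *
for n in("scene","top"): cv2.imwrite(f"pics/{n}5.png",snapshot(n))
delta((.443,.1757,.137),-90.55)
s=status.observe()
analyse("5",(.443,.1757,-.0095),s["tcp_pos"],np.radians(-.55),s["tcp_pos"][2]-.0529)
E
```

```text
t 7.05 tcp [0.4428 0.1756 0.1373] yaw -90.49 tilt 0.0 open 0.0134 F [ 0.2 -0.5 -3.4]
offset [0.0003, 0.0002, -0.0001] rot [0.0011, -0.0, 0.0] dist 0.0 deg 0.1
scene carrier fit [0.4439 0.1766 0.0035] 59.0
```

View pics/ov_top5.png

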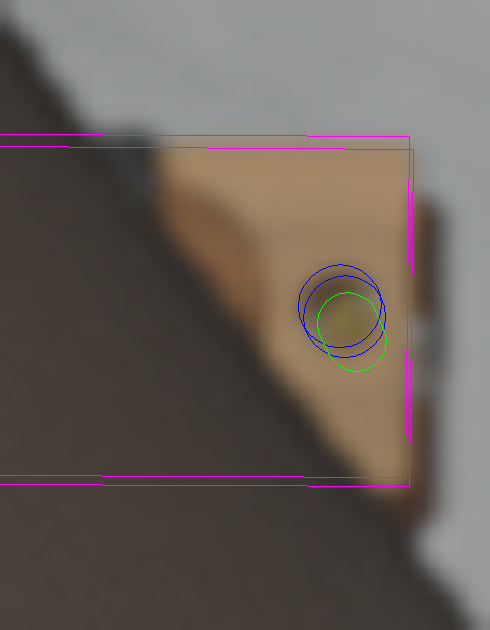

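View pics/ov_scene5.png

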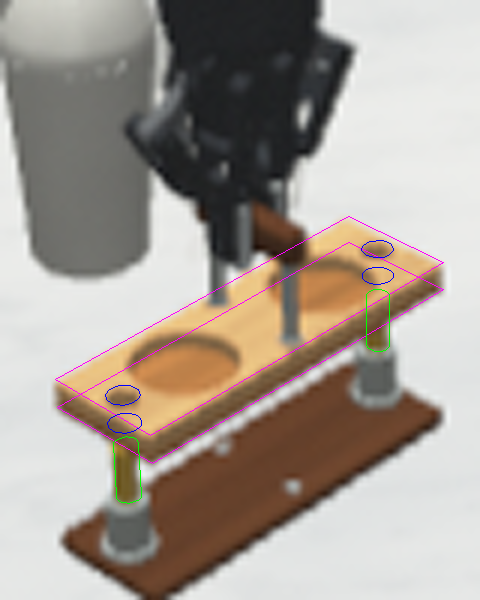

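Call:
play_rows:
  targets:
    - {"offset": [0.003, 0, -0.0002], "rotation": [0.001, 0, 0], "fingers": 0.0}
    - {"offset": [0.006, 0, -0.0002], "rotation": [0.001, 0, 0], "fingers": 0.0}
    - {"offset": [0.009, 0, -0.0002], "rotation": [0.001, 0, 0], "fingers": 0.0}
    - {"offset": [0.011, 0, -0.0002], "rotation": [0.001, 0, 0], "fingers": 0.0}
    - {"offset": [0.011, 0, -0.0002], "rotation": [0.001, 0, 0], "fingers": 0.0}
    - {"offset": [0.011, 0, -0.0002], "rotation": [0.001, 0, 0], "fingers": 0.0}

```text
t: 7.65
tcp_pos: [0.4428, 0.1758, 0.1262]
tool_rot: [-0.502, -0.498, 0.502, -0.498]
force: [-0.0, -0.1, -3.9]
opening: 0.013
```

```bash
python3 - <<'E'
from look import *
for n in("scene","top"): cv2.imwrite(f"pics/{n}6.png",snapshot(n))
delta((.443,.1757,.137),-90.55)
s=status.observe(); print(s["wrist_torque"].round(2))
analyse("6",(.443,.1757,-.0095),s["tcp_pos"],np.radians(-.55),s["tcp_pos"][2]-.0529)
E
```

```text
t 7.75 tcp [0.4429 0.1758 0.1264] yaw -90.55 tilt 0.01 open 0.0131 F [ 0.5 -0.1 -3.5]
offset [-0.0106, 0.0001, 0.0001] rot [-0.0, -0.0, -0.0001] dist 0.011 deg 0.0
[ 0.05 -0.01  0.  ]
scene carrier fit [0.4145 0.193  0.3199] 360.8
```

View pics/ov_scene6.png

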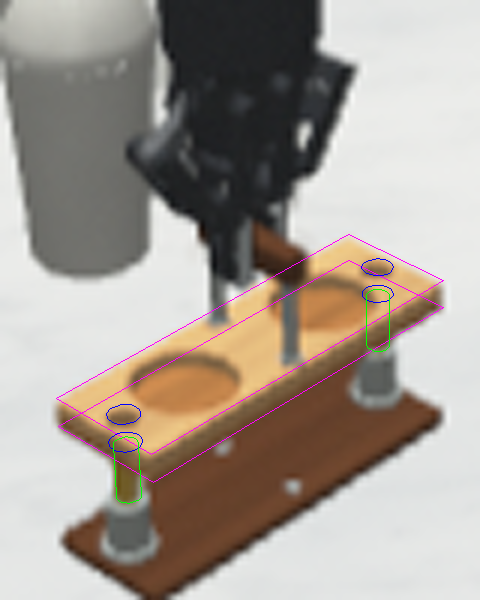

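View pics/ov_top6.png

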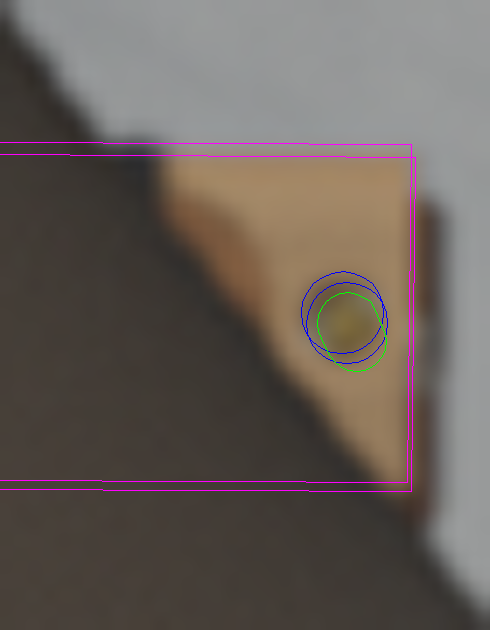

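Underside is at 73 mm, past the 78 mm pin tips, with no extra force. The pin fills hole b in the top picture. I'm carrying on down slowly.

Call:
play_rows:
  targets:
    - {"offset": [0.003, 0, 0], "rotation": [0, 0, 0], "fingers": 0.0}
    - {"offset": [0.006, 0, 0], "rotation": [0, 0, 0], "fingers": 0.0}
    - {"offset": [0.008, 0, 0], "rotation": [0, 0, 0], "fingers": 0.0}
    - {"offset": [0.008, 0, 0], "rotation": [0, 0, 0], "fingers": 0.0}
    - {"offset": [0.008, 0, 0], "rotation": [0, 0, 0], "fingers": 0.0}

```text
t: 8.25
tcp_pos: [0.4427, 0.1758, 0.1182]
tool_rot: [-0.502, -0.498, 0.502, -0.498]
force: [-0.7, -0.3, -3.9]
opening: 0.0131
```

```bash
python3 - <<'E'
from look import *
delta((.443,.1757,.0949),-90.55)
s=status.observe(); print(s["wrist_torque"].round(2))
E
```

```text
t 8.25 tcp [0.4427 0.1758 0.1182] yaw -90.54 tilt 0.01 open 0.0131 F [-0.7 -0.3 -3.9]
offset [0.0233, 0.0003, 0.0001] rot [0.0001, 0.0001, 0.0002] dist 0.023 deg 0.0
[ 0.03 -0.01  0.  ]
```

Call:
play_rows:
  targets:
    - {"offset": [0.004, 0, 0], "rotation": [0, 0, 0], "fingers": 0.0}
    - {"offset": [0.008, 0, 0], "rotation": [0, 0, 0], "fingers": 0.0}
    - {"offset": [0.012, 0, 0], "rotation": [0, 0, 0], "fingers": 0.0}
    - {"offset": [0.016, 0, 0], "rotation": [0, 0, 0], "fingers": 0.0}
    - {"offset": [0.019, 0, 0], "rotation": [0, 0, 0], "fingers": 0.0}
    - {"offset": [0.02, 0, 0], "rotation": [0, 0, 0], "fingers": 0.0}
    - {"offset": [0.02, 0, 0], "rotation": [0, 0, 0], "fingers": 0.0}
    - {"offset": [0.02, 0, 0], "rotation": [0, 0, 0], "fingers": 0.0}

```text
t: 9.05
tcp_pos: [0.4428, 0.1759, 0.0984]
tool_rot: [0.502, 0.498, -0.502, 0.498]
force: [-0.0, -0.5, -3.8]
opening: 0.0128
```

```bash
python3 - <<'E'
from look import *
delta((.443,.1757,.0949),-90.55)
s=status.observe(); print(s["wrist_torque"].round(2))
E
```

```text
t 9.05 tcp [0.4428 0.1759 0.0984] yaw -90.54 tilt 0.01 open 0.0128 F [-0.  -0.5 -3.8]
offset [0.0035, 0.0002, 0.0002] rot [0.0001, -0.0001, -0.0001] dist 0.003 deg 0.0
[-0.01  0.01  0.02]
```

Now the last 4 mm, at 1 mm per row.

Call:
play_rows:
  targets:
    - {"offset": [0.001, 0, 0], "rotation": [0, 0, 0], "fingers": 0.0}
    - {"offset": [0.002, 0, 0], "rotation": [0, 0, 0], "fingers": 0.0}
    - {"offset": [0.003, 0, 0], "rotation": [0, 0, 0], "fingers": 0.0}
    - {"offset": [0.0035, 0, 0], "rotation": [0, 0, 0], "fingers": 0.0}
    - {"offset": [0.004, 0, 0], "rotation": [0, 0, 0], "fingers": 0.0}
    - {"offset": [0.004, 0, 0], "rotation": [0, 0, 0], "fingers": 0.0}
    - {"offset": [0.004, 0, 0], "rotation": [0, 0, 0], "fingers": 0.0}

```text
t: 9.75
tcp_pos: [0.4429, 0.1758, 0.0949]
tool_rot: [0.502, 0.497, -0.502, 0.498]
force: [-3.3, -2.2, 5.5]
opening: 0.0133
```

```bash
python3 - <<'E'
from look import *
for n in("scene","top"): cv2.imwrite(f"pics/{n}7.png",snapshot(n))
delta((.443,.1757,.0949),-90.55)
s=status.observe(); print(s["wrist_torque"].round(2))
analyse("7",(.443,.1757,-.0095),s["tcp_pos"],np.radians(-.55),.042)
E
```

```text
t 9.85 tcp [0.4429 0.1758 0.0949] yaw -90.55 tilt 0.03 open 0.0131 F [-1.6 -1.8  4.2]
offset [0.0, 0.0001, 0.0001] rot [-0.0001, 0.0002, -0.0005] dist 0.0 deg 0.0
[-0.28  0.6   0.02]
scene carrier fit [0.4078 0.2096 0.0332] 138.7
```

View pics/ov_scene7.png

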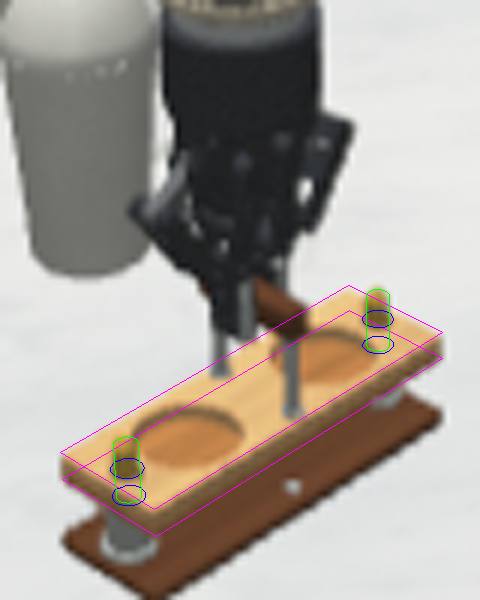

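Both pins poke through the plate at (126,450) and (378,305). The force changed from -4 N to about +4 N, so the plate is resting on the shoulders. I'm opening gently and rising.

Call:
play_rows:
  targets:
    - {"offset": [0, 0, 0], "rotation": [0, 0, 0], "fingers": 0.018}
    - {"offset": [0, 0, 0], "rotation": [0, 0, 0], "fingers": 0.03}
    - {"offset": [0, 0, 0], "rotation": [0, 0, 0], "fingers": 0.05}
    - {"offset": [0, 0, 0], "rotation": [0, 0, 0], "fingers": 0.07}
    - {"offset": [0, 0, 0], "rotation": [0, 0, 0], "fingers": 0.085}
    - {"offset": [0, 0, 0], "rotation": [0, 0, 0], "fingers": 0.085}
    - {"offset": [-0.01, 0, 0], "rotation": [0, 0, 0], "fingers": 0.085}
    - {"offset": [-0.03, 0, 0], "rotation": [0, 0, 0], "fingers": 0.085}
    - {"offset": [-0.07, 0, 0], "rotation": [0, 0, 0], "fingers": 0.085}
    - {"offset": [-0.11, 0, 0], "rotation": [0, 0, 0], "fingers": 0.085}
    - {"offset": [-0.15, 0, 0], "rotation": [0, 0, 0], "fingers": 0.085}
    - {"offset": [-0.15, 0, 0], "rotation": [0, 0, 0], "fingers": 0.085}

```text
t: 11.05
tcp_pos: [0.4452, 0.1773, 0.2502]
tool_rot: [0.505, 0.496, -0.499, 0.499]
force: [0.5, -0.2, -1.2]
opening: 0.0848
```

```bash
python3 - <<'E'
from look import *
for n in("scene","top"): cv2.imwrite(f"pics/{n}8.png",snapshot(n))
s=status.observe(); print(s["opening"],s["force"].round(1),s["tcp_pos"].round(3),s["t"])
analyse("8",(.443,.1757,-.0095),(.4429,.1758),np.radians(-.55),.042)
# jar: outline in scene & top
a=cv2.imread("pics/top8.png")[205:255,390:440]; cv2.imwrite("pics/za.png",cv2.resize(a,None,fx=8,fy=8,interpolation=0))
b=cv2.imread("pics/scene8.png")[155:205,345:395]; cv2.imwrite("pics/zb.png",cv2.resize(b,None,fx=8,fy=8,interpolation=0))
cv2.imwrite("pics/jar8.png",np.hstack([cv2.imread("pics/za.png"),cv2.imread("pics/zb.png")]))
E
```

```text
0.08507356707156581 [-0.  -0.1 -1. ] [0.443 0.176 0.246] 11.15
scene carrier fit [0.4064 0.2152 0.0334] 170.6
```

View pics/ov_scene8.png

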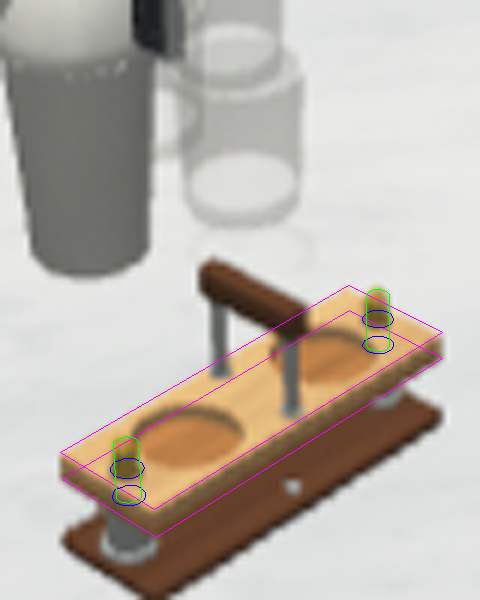

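View pics/jar8.png

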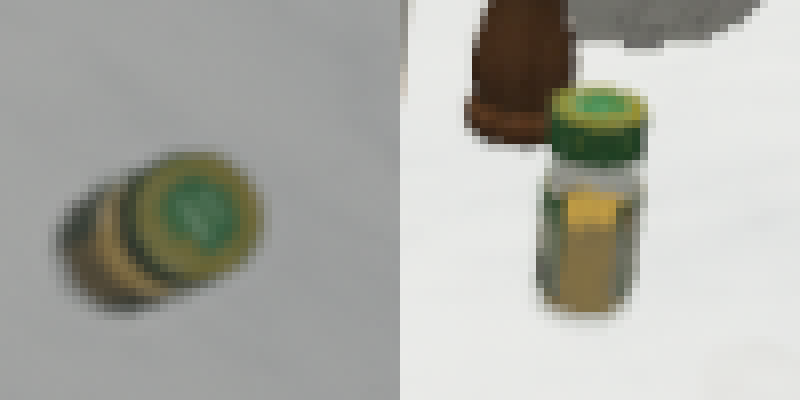

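```bash
python3 - <<'E'
from h import *
print(onz("top",(414.25,231.5),.106),onz("scene",(369.5,167.25),.106),tri((369.5,167.25),(414.25,231.5)))
from fit import cyl
# silhouette fit, both cams
ms={}
for n,roi in (("scene",(355,150,385,205)),("top",(392,218,430,252))):
    im=cv2.imread(f"pics/{n}8.png").astype(float); a,b,c,d=roi
    bg=np.array([218,219,216.]) if n=="scene" else np.array([145,145,144.])
    ms[n]=(np.abs(im-bg).max(2)[b:d,a:c]>(35 if n=="scene" else 25)).astype(float)
    if n=="scene": ms[n][:22,:15]=np.nan
    ms[n]=(ms[n],roi)
def f(q,cams=("scene","top")):
    t=0
    for n in cams:
        m,roi=ms[n]; r=render(n,[cyl(q[0],q[1],.023,0,.106)],roi); t+=np.nansum((r-m)**2)
    return t
for cams in(("scene",),("top",),("scene","top")):
    x0=np.array([.453,-.387]); r=minimize(lambda q:f(q,cams),x0,method="Nelder-Mead",options=dict(initial_simplex=x0+np.array([[0,0],[.01,0],[0,.01]]),xatol=1e-5,fatol=.01)); print(cams,r.x.round(4),r.fun)
delta((.453,-.387,.25),0)
E
```

```text
[ 0.45184699 -0.38503638  0.106     ] [ 0.45450692 -0.3852006   0.106     ] (array([ 0.45234708, -0.38433166,  0.10697075]), np.float64(0.38397128312016093))
('scene',) [ 0.4583 -0.3913] 182.38788158400615
('top',) [ 0.4521 -0.3851] 29.983375624759706
('scene', 'top') [ 0.4528 -0.3848] 226.1040061514802
t 11.15 tcp [0.4432 0.1759 0.2456] yaw -90.56 tilt 0.16 open 0.0851 F [-0.  -0.1 -1. ]
offset [-0.0046, 0.0153, 0.5628] rot [-1.5805, 0.0017, -0.0026] dist 0.563 deg 90.6
```

Call:
play_rows:
  targets:
    - {"offset": [0, 0.0145, 0.561], "rotation": [-1.5805, 0, 0], "fingers": 0.085}
    - {"offset": [0, 0.0145, 0.561], "rotation": [-1.5805, 0, 0], "fingers": 0.085}
    - {"offset": [0, 0.0145, 0.561], "rotation": [-1.5805, 0, 0], "fingers": 0.085}
    - {"offset": [0, 0.0145, 0.561], "rotation": [-1.5805, 0, 0], "fingers": 0.085}
    - {"offset": [0, 0.0145, 0.561], "rotation": [-1.5805, 0, 0], "fingers": 0.085}
    - {"offset": [0, 0.0145, 0.561], "rotation": [-1.5805, 0, 0], "fingers": 0.085}
    - {"offset": [0, 0.0145, 0.561], "rotation": [-1.5805, 0, 0], "fingers": 0.085}
    - {"offset": [0, 0.0145, 0.561], "rotation": [-1.5805, 0, 0], "fingers": 0.085}
    - {"offset": [0, 0.0145, 0.561], "rotation": [-1.5805, 0, 0], "fingers": 0.085}
    - {"offset": [0, 0.0145, 0.561], "rotation": [-1.5805, 0, 0], "fingers": 0.085}
    - {"offset": [0, 0.0145, 0.561], "rotation": [-1.5805, 0, 0], "fingers": 0.085}
    - {"offset": [0, 0.0145, 0.561], "rotation": [-1.5805, 0, 0], "fingers": 0.085}
    - {"offset": [0, 0.0145, 0.561], "rotation": [-1.5805, 0, 0], "fingers": 0.085}
    - {"offset": [0, 0.0145, 0.561], "rotation": [-1.5805, 0, 0], "fingers": 0.085}
    - {"offset": [0, 0.0145, 0.561], "rotation": [-1.5805, 0, 0], "fingers": 0.085}
    - {"offset": [0, 0.0145, 0.561], "rotation": [-1.5805, 0, 0], "fingers": 0.085}
    - {"offset": [0, 0.0145, 0.561], "rotation": [-1.5805, 0, 0], "fingers": 0.085}
    - {"offset": [0, 0.0145, 0.561], "rotation": [-1.5805, 0, 0], "fingers": 0.085}
  newtons: 30

```text
t: 12.95
tcp_pos: [0.4524, -0.3841, 0.2445]
tool_rot: [-0.001, 0.707, 0.001, 0.707]
force: [0.1, 0.3, -0.2]
opening: 0.0853
```

```bash
python3 - <<'E'
from h import *
for n in("scene","top"): cv2.imwrite(f"pics/{n}9.png",snapshot(n))
delta((.4525,-.385,.046),0)
b=cv2.imread("pics/scene9.png")[130:210,320:420]; cv2.imwrite("pics/j9.png",cv2.resize(b,None,fx=6,fy=6,interpolation=2))
b=cv2.imread("pics/top9.png")[150:280,150:350]; cv2.imwrite("pics/t9.png",cv2.resize(b,None,fx=4,fy=4,interpolation=2))
E
```

```text
t 13.05 tcp [ 0.4522 -0.3846  0.2446] yaw 0.07 tilt 0.02 open 0.0848 F [-0.9  1.1 -0.1]
offset [0.1986, -0.0003, 0.0002] rot [0.0012, 0.0003, 0.0003] dist 0.199 deg 0.1
```

View pics/j9.png

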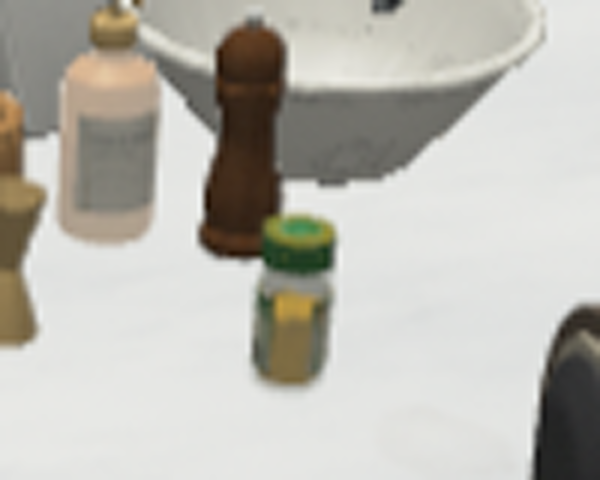

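View pics/t9.png

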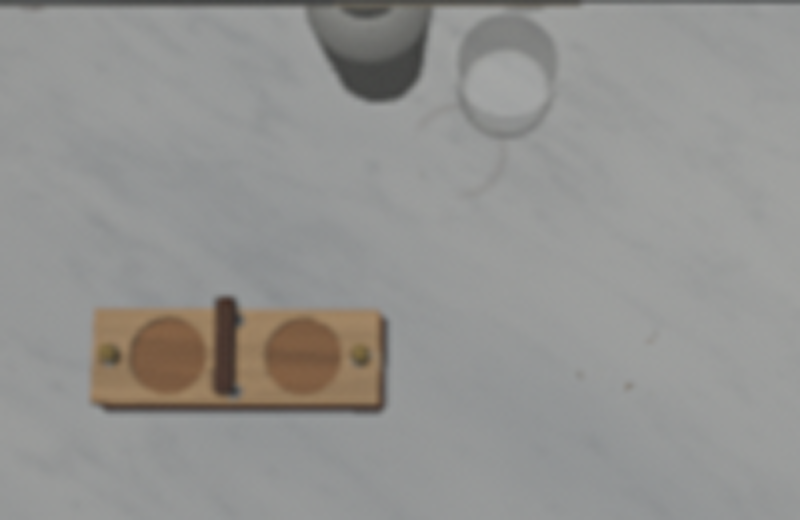

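The carrier sits square on the stand, with brass pins showing in both holes at (109,354) and (360,355) of the top crop. The jar still stands upright. I'm descending on it.

Call:
play_rows:
  targets:
    - {"offset": [0.05, -0.0003, 0], "rotation": [0, 0, 0], "fingers": 0.085}
    - {"offset": [0.095, -0.0003, 0], "rotation": [0, 0, 0], "fingers": 0.085}
    - {"offset": [0.13, -0.0003, 0], "rotation": [0, 0, 0], "fingers": 0.085}
    - {"offset": [0.16, -0.0003, 0], "rotation": [0, 0, 0], "fingers": 0.085}
    - {"offset": [0.18, -0.0003, 0], "rotation": [0, 0, 0], "fingers": 0.085}
    - {"offset": [0.195, -0.0003, 0], "rotation": [0, 0, 0], "fingers": 0.085}
    - {"offset": [0.1985, -0.0003, 0], "rotation": [0, 0, 0], "fingers": 0.085}
    - {"offset": [0.1985, -0.0003, 0], "rotation": [0, 0, 0], "fingers": 0.085}
    - {"offset": [0.1985, -0.0003, 0], "rotation": [0, 0, 0], "fingers": 0.06}
    - {"offset": [0.1985, -0.0003, 0], "rotation": [0, 0, 0], "fingers": 0.05}
    - {"offset": [0.1985, -0.0003, 0], "rotation": [0, 0, 0], "fingers": 0.03}
    - {"offset": [0.1985, -0.0003, 0], "rotation": [0, 0, 0], "fingers": 0.03}
    - {"offset": [0.1985, -0.0003, 0], "rotation": [0, 0, 0], "fingers": 0.03}
    - {"offset": [0.1985, -0.0003, 0], "rotation": [0, 0, 0], "fingers": 0.03}
  newtons: 30

```text
t: 14.45
tcp_pos: [0.4521, -0.3861, 0.0469]
tool_rot: [-0.0, 0.707, -0.0, 0.707]
force: [-1.0, 0.9, 5.9]
opening: 0.0449
```

```bash
cat > fitc.py <<'E'
from fit import *
def carfit(tag,z=.042):
    im=cv2.imread(f"pics/top{tag}.png"); x0=np.array([.4429,.1758,-.0095])
    # wood-coloured plate: brighter than the stand's base
    hsv=cv2.cvtColor(im,cv2.COLOR_BGR2HSV); m=((hsv[...,1]>27)&(hsv[...,2]>95)).astype(float)
    roi=(165,215,255,262); pp=[L+[0,0,z] for L in plate]; occ=[L+[0,0,z] for L in handle+holes]+[cyl(0,s*.087,.007,.042,.08) for s in(-1,1)]
    top=[np.array([[sx*.033,sy*.1,z+.016] for sx in(-1,1) for sy in(-1,1)])]
    for _ in range(2): x0,f=fitmask("top",m,top,x0,roi,weight("top",occ,x0,im))
    # wells (dark-wood discs)
    return x0,f
E
python3 - <<'E'
from fitc import *
print(carfit("9"))
a=cv2.imread("pics/top9.png"); 
delta((.4525,-.385,.046),0)
for n in("scene",): cv2.imwrite(f"pics/{n}10.png",snapshot(n))
b=cv2.imread("pics/scene10.png")[110:210,320:420]; cv2.imwrite("pics/j10.png",cv2.resize(b,None,fx=6,fy=6,interpolation=2))
E
```

```text
(array([ 0.44206181,  0.17434366, -0.00580898]), np.float64(18.12653594771242))
t 14.45 tcp [ 0.4521 -0.3861  0.0469] yaw -0.01 tilt 0.08 open 0.0449 F [-1.   0.9  5.9]
offset [0.0009, 0.0011, 0.0004] rot [-0.0002, 0.0009, 0.001] dist 0.001 deg 0.1
```

View pics/j10.png

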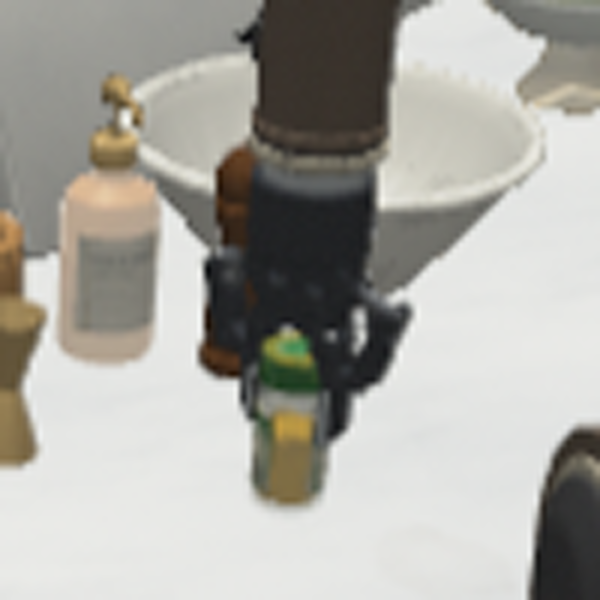

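The jar is held at mid-height, reading 44.9 mm on a 46 mm jar, and stands straight. I'm lifting it and swinging to well_b.

Call:
play_rows:
  targets:
    - {"offset": [-0.015, 0, 0], "rotation": [0, 0, 0], "fingers": 0.03}
    - {"offset": [-0.045, 0, 0], "rotation": [0, 0, 0], "fingers": 0.03}
    - {"offset": [-0.085, 0, 0], "rotation": [0, 0, 0], "fingers": 0.03}
    - {"offset": [-0.125, 0, 0], "rotation": [0, 0, 0], "fingers": 0.03}
    - {"offset": [-0.145, 0.01, 0], "rotation": [0, 0, 0], "fingers": 0.03}
    - {"offset": [-0.15, 0.035, -0.001], "rotation": [0, 0, 0], "fingers": 0.03}
    - {"offset": [-0.15, 0.075, -0.001], "rotation": [0, 0, 0], "fingers": 0.03}
    - {"offset": [-0.15, 0.12, -0.002], "rotation": [0, 0, 0], "fingers": 0.03}
    - {"offset": [-0.15, 0.165, -0.003], "rotation": [0, 0, 0], "fingers": 0.03}
    - {"offset": [-0.15, 0.21, -0.004], "rotation": [0, 0, 0], "fingers": 0.03}
    - {"offset": [-0.15, 0.255, -0.005], "rotation": [0, 0, 0], "fingers": 0.03}
    - {"offset": [-0.15, 0.3, -0.006], "rotation": [0, 0, 0], "fingers": 0.03}
    - {"offset": [-0.15, 0.345, -0.007], "rotation": [0, 0, 0], "fingers": 0.03}
    - {"offset": [-0.15, 0.39, -0.008], "rotation": [0, 0, 0], "fingers": 0.03}
    - {"offset": [-0.15, 0.435, -0.009], "rotation": [0, 0, 0], "fingers": 0.03}
    - {"offset": [-0.15, 0.47, -0.0095], "rotation": [0, 0, 0], "fingers": 0.03}
    - {"offset": [-0.15, 0.495, -0.0095], "rotation": [0, 0, 0], "fingers": 0.03}
    - {"offset": [-0.15, 0.51, -0.0095], "rotation": [0, 0, 0], "fingers": 0.03}
    - {"offset": [-0.15, 0.514, -0.0095], "rotation": [0, 0, 0], "fingers": 0.03}
    - {"offset": [-0.15, 0.514, -0.0095], "rotation": [0, 0, 0], "fingers": 0.03}
  newtons: 30

```text
t: 16.5
tcp_pos: [0.4423, 0.1285, 0.1963]
tool_rot: [-0.0, 0.707, 0.0, 0.707]
force: [0.3, -0.6, -1.7]
opening: 0.0448
```

Call:
play_rows:
  targets:
    - {"offset": [0, 0, 0], "rotation": [0, 0, 0], "fingers": 0.03}
    - {"offset": [0.01, 0, 0], "rotation": [0, 0, 0], "fingers": 0.03}
    - {"offset": [0.03, 0, 0], "rotation": [0, 0, 0], "fingers": 0.03}
    - {"offset": [0.05, 0, 0], "rotation": [0, 0, 0], "fingers": 0.03}
    - {"offset": [0.06, 0, 0], "rotation": [0, 0, 0], "fingers": 0.03}
    - {"offset": [0.06, 0, 0], "rotation": [0, 0, 0], "fingers": 0.03}
    - {"offset": [0.06, 0, 0], "rotation": [0, 0, 0], "fingers": 0.03}

```text
t: 17.2
tcp_pos: [0.4425, 0.1282, 0.1359]
tool_rot: [0.0, 0.707, -0.0, 0.707]
force: [0.8, -0.4, -1.0]
opening: 0.0449
```

```bash
python3 - <<'E'
from look import *
for n in("scene","top"): cv2.imwrite(f"pics/{n}11.png",snapshot(n))
delta((.4424,.1277,.0949),0); s=status.observe()
n="scene"; a,b,c,d=(222,160,302,270); k=6
big=cv2.resize(cv2.imread("pics/scene11.png")[b:d,a:c],None,fx=k,fy=k,interpolation=2)
car=(.4429,.1758,-.0095); jx,jy=s["tcp_pos"][0],s["tcp_pos"][1]+.001; zf=s["tcp_pos"][2]-.0469
for L in [place(np.c_[.027*np.cos(ang),-.047+.027*np.sin(ang),0*ang+zz],*car) for zz in(.048,.058)]+[np.c_[jx+.023*np.cos(ang),jy+.023*np.sin(ang),0*ang+zf]]:
    cv2.polylines(big,[((proj(n,L)-[a,b]+.5)*k-.5).round().astype(np.int32)[:,None]],True,(255,0,255),1)
cv2.imwrite("pics/j11.png",cv2.resize(big,None,fx=.9,fy=.9))
cv2.imwrite("pics/t11.png",cv2.resize(cv2.imread("pics/top11.png")[180:280,150:300],None,fx=5,fy=5,interpolation=2))
E
```

```text
t 17.3 tcp [0.4429 0.1285 0.1365] yaw -0.01 tilt 0.08 open 0.0446 F [ 0.8  0.1 -1.2]
offset [0.0416, -0.0008, -0.0006] rot [-0.0001, 0.0013, -0.0003] dist 0.042 deg 0.1
```

View pics/j11.png

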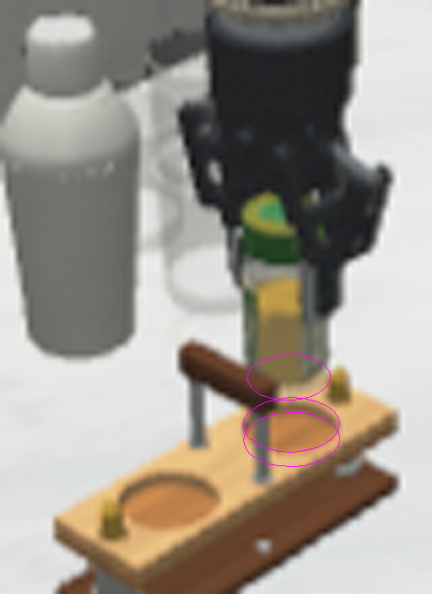

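View pics/t11.png

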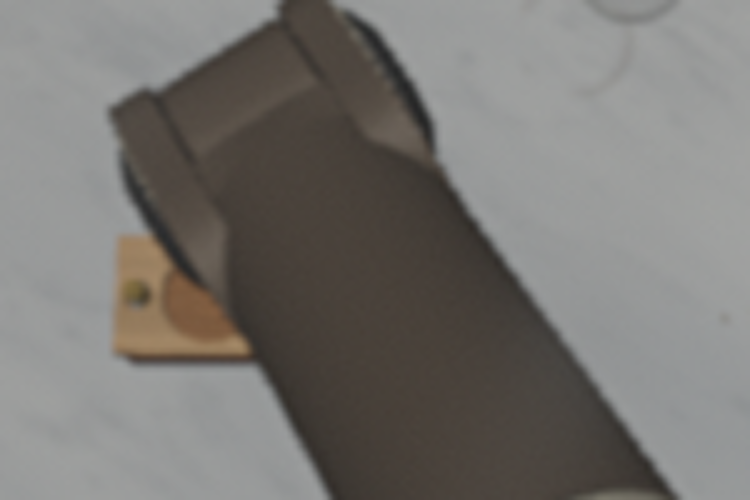

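The jar hangs upright over well_b. In the crop its foot is at about (288,375), with the predicted well rim directly below at (291,430). I'm lowering it now, slowly at the end.

Call:
play_rows:
  targets:
    - {"offset": [0.008, -0.0005, -0.0003], "rotation": [0, 0, 0], "fingers": 0.03}
    - {"offset": [0.016, -0.0005, -0.0003], "rotation": [0, 0, 0], "fingers": 0.03}
    - {"offset": [0.024, -0.0005, -0.0003], "rotation": [0, 0, 0], "fingers": 0.03}
    - {"offset": [0.03, -0.0005, -0.0003], "rotation": [0, 0, 0], "fingers": 0.03}
    - {"offset": [0.034, -0.0005, -0.0003], "rotation": [0, 0, 0], "fingers": 0.03}
    - {"offset": [0.036, -0.0005, -0.0003], "rotation": [0, 0, 0], "fingers": 0.03}
    - {"offset": [0.036, -0.0005, -0.0003], "rotation": [0, 0, 0], "fingers": 0.03}
    - {"offset": [0.036, -0.0005, -0.0003], "rotation": [0, 0, 0], "fingers": 0.03}

```text
t: 18.1
tcp_pos: [0.4422, 0.128, 0.0999]
tool_rot: [-0.0, 0.707, 0.0, 0.707]
force: [-0.5, 0.6, -0.5]
opening: 0.0449
```

```bash
python3 - <<'E'
from look import *
delta((.4424,.1277,.0949),0)
for n in("scene",): cv2.imwrite(f"pics/{n}12.png",snapshot(n))
b=cv2.imread("pics/scene12.png")[180:280,220:310]; cv2.imwrite("pics/j12.png",cv2.resize(b,None,fx=6,fy=6,interpolation=2))
E
```

```text
t 18.1 tcp [0.4422 0.128  0.0999] yaw 0.01 tilt 0.02 open 0.0449 F [-0.5  0.6 -0.5]
offset [0.005, -0.0003, 0.0002] rot [0.0002, 0.0003, -0.0001] dist 0.005 deg 0.0
```

View pics/j12.png

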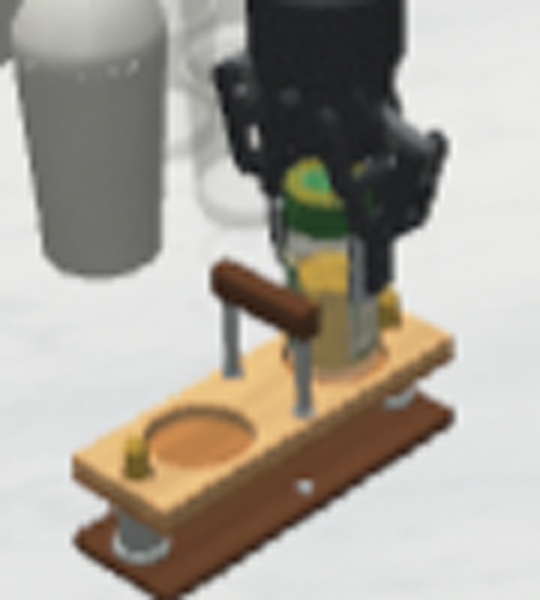

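The jar foot is inside well_b's rim at (333,365) and no force has appeared, so foot height is about 53 mm. The last 5–6 mm go slowly.

Call:
play_rows:
  targets:
    - {"offset": [0.001, 0, 0], "rotation": [0, 0, 0], "fingers": 0.03}
    - {"offset": [0.002, 0, 0], "rotation": [0, 0, 0], "fingers": 0.03}
    - {"offset": [0.003, 0, 0], "rotation": [0, 0, 0], "fingers": 0.03}
    - {"offset": [0.004, 0, 0], "rotation": [0, 0, 0], "fingers": 0.03}
    - {"offset": [0.005, 0, 0], "rotation": [0, 0, 0], "fingers": 0.03}
    - {"offset": [0.005, 0, 0], "rotation": [0, 0, 0], "fingers": 0.03}
    - {"offset": [0.005, 0, 0], "rotation": [0, 0, 0], "fingers": 0.03}

```text
t: 18.85
tcp_pos: [0.4421, 0.1279, 0.0949]
tool_rot: [-0.0, 0.707, 0.0, 0.707]
force: [-1.2, -0.3, 2.2]
opening: 0.0446
```

```bash
python3 - <<'E'
from look import *
delta((.4424,.1277,.0949),0); print(status.observe()["wrist_torque"].round(2))
E
```

```text
t 18.85 tcp [0.4421 0.1279 0.0949] yaw 0.01 tilt 0.01 open 0.0446 F [-1.2 -0.3  2.2]
offset [-0.0, -0.0002, 0.0003] rot [0.0002, 0.0001, 0.0001] dist 0.0 deg 0.0
[-0.09  0.23  0.04]
```

Call:
play_rows:
  targets:
    - {"offset": [0.0005, 0, 0], "rotation": [0, 0, 0], "fingers": 0.03}
    - {"offset": [0.0005, 0, 0], "rotation": [0, 0, 0], "fingers": 0.03}
    - {"offset": [0.0005, 0, 0], "rotation": [0, 0, 0], "fingers": 0.03}

```text
t: 19.15
tcp_pos: [0.4421, 0.1279, 0.0948]
tool_rot: [-0.0, 0.707, -0.0, 0.707]
force: [-3.2, -0.9, 9.1]
opening: 0.0448
```

The floor is carrying it now: 9 N and no further travel. I'm releasing and rising straight up.

Call:
play_rows:
  targets:
    - {"offset": [0, 0, 0], "rotation": [0, 0, 0], "fingers": 0.048}
    - {"offset": [0, 0, 0], "rotation": [0, 0, 0], "fingers": 0.055}
    - {"offset": [0, 0, 0], "rotation": [0, 0, 0], "fingers": 0.065}
    - {"offset": [0, 0, 0], "rotation": [0, 0, 0], "fingers": 0.08}
    - {"offset": [0, 0, 0], "rotation": [0, 0, 0], "fingers": 0.085}
    - {"offset": [0, 0, 0], "rotation": [0, 0, 0], "fingers": 0.085}
    - {"offset": [0, 0, 0], "rotation": [0, 0, 0], "fingers": 0.085}
    - {"offset": [-0.015, 0, 0], "rotation": [0, 0, 0], "fingers": 0.085}
    - {"offset": [-0.04, 0, 0], "rotation": [0, 0, 0], "fingers": 0.085}
    - {"offset": [-0.08, 0, 0], "rotation": [0, 0, 0], "fingers": 0.085}
    - {"offset": [-0.12, 0, 0], "rotation": [0, 0, 0], "fingers": 0.085}
    - {"offset": [-0.15, 0, 0], "rotation": [0, 0, 0], "fingers": 0.085}
    - {"offset": [-0.15, -0.05, 0], "rotation": [0, 0, 0], "fingers": 0.085}
    - {"offset": [-0.15, -0.1, 0], "rotation": [0, 0, 0], "fingers": 0.085}
    - {"offset": [-0.15, -0.15, 0], "rotation": [0, 0, 0], "fingers": 0.085}
    - {"offset": [-0.15, -0.2, 0], "rotation": [0, 0, 0], "fingers": 0.085}
    - {"offset": [-0.15, -0.25, 0], "rotation": [0, 0, 0], "fingers": 0.085}
    - {"offset": [-0.15, -0.28, 0], "rotation": [0, 0, 0], "fingers": 0.085}
    - {"offset": [-0.15, -0.28, 0], "rotation": [0, 0, 0], "fingers": 0.085}

```text
t: 21.05
tcp_pos: [0.4413, -0.157, 0.2441]
tool_rot: [0.002, 0.707, -0.003, 0.707]
force: [-0.2, 1.0, -0.3]
opening: 0.0847
```

```bash
python3 - <<'E'
from look import *
for n in("scene","top"): cv2.imwrite(f"pics/{n}13.png",snapshot(n))
s=status.observe(); print(s["t"],s["tcp_pos"].round(3),s["force"].round(1),s["opening"])
car=(.4429,.1758,-.0095); w=place(np.array([[0,-.047,0]]),*car)[0]; jar=(.4421,.1289)
for n,(a,b,c,d),k in (("scene",(220,180,305,280),6),("top",(160,215,260,262),8)):
    big=cv2.resize(cv2.imread(f"pics/{n}13.png")[b:d,a:c],None,fx=k,fy=k,interpolation=2)
    rect=np.array([[sx*.033,sy*.1,0] for sx,sy in((-1,-1),(-1,1),(1,1),(1,-1))])
    Ls=[place(rect+[0,0,z],*car) for z in(.042,.058)]+[np.c_[jar[0]+.023*np.cos(ang),jar[1]+.023*np.sin(ang),0*ang+z] for z in(.048,.154)]
    for L in Ls: cv2.polylines(big,[((proj(n,L)-[a,b]+.5)*k-.5).round().astype(np.int32)[:,None]],True,(255,0,255),1)
    cv2.imwrite(f"pics/end_{n}.png",big)
cv2.imwrite("pics/endfull.png",cv2.resize(cv2.imread("pics/top13.png")[140:270,90:450],None,fx=2.2,fy=2.2,interpolation=2))
E
```

```text
21.15 [ 0.442 -0.152  0.244] [-0.1  1.5 -0.3] 0.08484719361332299
```

View pics/end_scene.png

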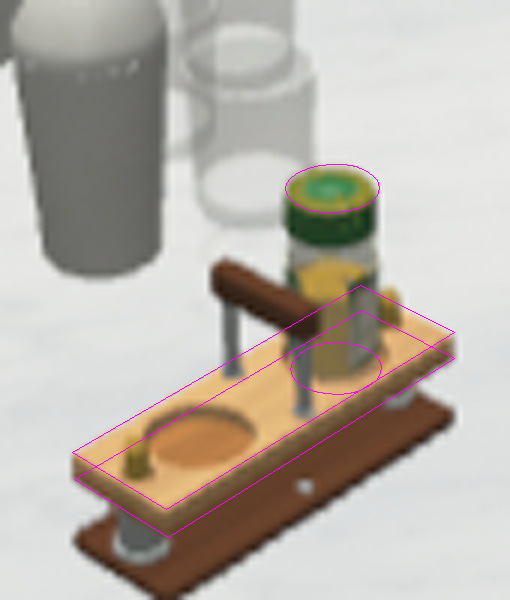

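View pics/end_top.png

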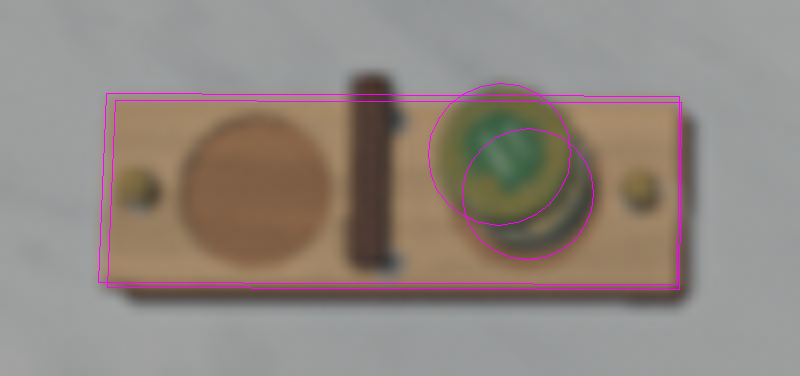

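View pics/endfull.png

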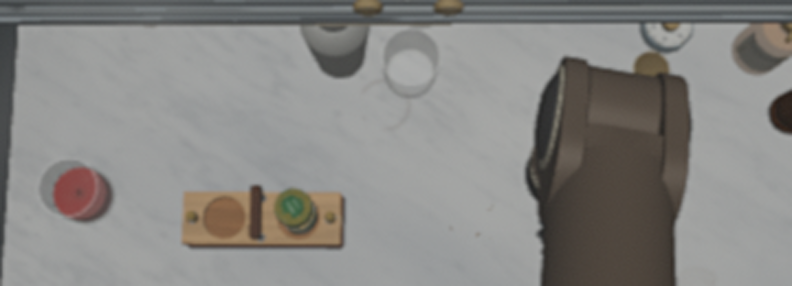

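In the last pictures the jar stands upright in well_b, with its cap at (332,188) on the predicted height outline. The plate edges lie on the seated outline at both ends. The candle and tumbler are where they were. The jigger is partly hidden behind the arm, which never came near it.

```bash
python3 - <<'E'
from h import *
s=status.observe(); print(s["t"],np.abs(s["joint_vel"]).max().round(3),s["force"].round(1))
print(order.sign_off())
E
```

```text
21.15 0.029 [-0.1  1.5 -0.3]
the job is handed in; nothing more can be done
None
```

The spice caddy is reassembled and handed in at about 21 s of the 72 s allowed. The carrier is on both pins, resting on the shoulders, and the jar stands upright in the carrier's -y well (well_b).

- **Carrier:** I picked it up by the handle bar and lowered it over the pins in small steps, with no side force on the way down. The wrist force moved from -4 N to about +5 N at the expected seated height, within about 0.5 mm. After release, the last scene picture shows both pins through the plate. The plate matches the seated, level outline at both ends.
- **Jar:** It touched the well floor at its expected height, with about 9 N pressing before I let go. In the last pictures the cap is where an upright, fully seated jar would have it.
- **Bystanders:** The candle and tumbler are where they stood. The jigger was partly hidden behind the arm in the last top picture, so I could not re-check it directly, but no move went near it.
- **Disagreements:**
    - The two cameras differed by about 2 mm and 0.3–0.5° on the stand. I used values in between and checked the pin through the hole in the top picture before lowering.
    - The last top picture puts the carrier about 1–1.5 mm from where the arm's readings put it, roughly half a pixel.
    - The automatic scene-camera fits stopped working once the carrier overlapped the stand. I relied on the overlays and force readings from then on.

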